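# Finish packing the pantry snack chest and close its propped lid

### The job

Finish packing the open wooden snack chest: lay the divider plate flat on the ledge inside, over the two tubs, then set the long snack carton flat on the divider. Then lift the knee of the folding lid stay by its tab, past centre so that the stay unlocks, and lower the lid gently until it is fully shut, without letting it slam and without disturbing the other things on the counter.

Things in the scene. Friction and masses are not known exactly. Their poses are not given: they have to be found in the camera images.
- chest: Wooden chest fixed to the counter, outside 230 (x) x 240 (y) x 110 mm high, walls and floor 10 mm. Origin: centre of underside; x points to the hinge side, away from the robot. Inside, 210 x 220 mm, runs a ledge 20 mm wide all round, its top 58 mm above the origin. The lid leans over the inside, 28 degrees from upright: bring things in slanting from the robot's side, tool tilted 30 to 45 degrees.
- lid (a joint): Lid angle, rad: 0 = propped open (62 degrees above shut), 1.082 = fully shut. The lid is a board 250 mm (hinge to free edge) x 240 x 12 mm; the hinge line lies along its under-face. Its stiff hinge (0.65 N m) holds it where it is left; a push of a few newtons on its top face near the free edge moves it, once the stay is unlocked.
- lid_hinge (a point): Middle of the lid's hinge line: 115 mm along the chest's x, 110 mm above its origin (the top of the back wall). Its axis is the chest's y.
- lid_edge (a point): Middle of the lid's free edge, on its under-face, 250 mm from the hinge line; moves with the lid.
- stay (a joint): Angle of the stay's lower arm, rad: 0 = locked (knee sagged 8 mm below centre, on its stop), about 0.1 = straight, above 0.3 = unlocked. It grows as the knee is lifted, up and towards the robot; about 1.34 with the lid shut. It stays where it is left. Lifting to 0.6 brings the lid down by some 0.11 rad.
- stay_pivot (a point): Lower pivot of the steel stay, on the chest's +y side (left, as the robot sees it): x -55, y 138, z 75 mm in the chest's frame; its axis is the chest's y. Two arms: the lower 65 mm from this pivot to the knee, the upper about 107 mm from the knee to the lid.
- stay_knee (a point): Centre of the stay's knee joint, 65 mm from the lower pivot.
- stay_tab (a point): Centre of the knee's finger tab: steel, 34 mm long, 18 wide, 10 thick (along the chest's y), 41 mm out from the knee, square to the lower arm and rigid with it. Locked, it points up and towards the robot, 42 degrees from vertical, over the rim, under the leaning lid. Pinch across the 10 mm, tool tilted likewise, and carry it on its arc about stay_pivot, up and towards the robot; 5 to 15 N.
- divider: Plywood divider plate 196 (x) x 206 (y) x 6 mm, about 0.16 kg, with an upright plywood grip in its middle: 64 mm along x, 12 mm thick along y, its top 42 mm above the underside. Origin: centre of the underside. It goes in with its x along the chest's x, either way round, 7 mm free on every side.
- carton: Long snack carton, cardboard with a paper band, 96 (x) x 44 (y) x 38 mm high, about 0.12 kg. Origin: centre of its underside. It fits on the divider on either side of the grip, its length along the chest's x: the headroom over the divider is 46 mm.
- tub0: White lidded tub already in the chest, 72 mm across, 43 mm high. Origin: centre of the underside.
- tub1: The other white tub in the chest, the same.
- jar: Bystander: amber jar, 68 mm across, 85 mm high. Origin: centre of the underside.
- can: Bystander: can, 66 mm across, 80 mm high. Origin: centre of the underside.
- mug: Bystander: white mug, 80 mm across, 90 mm high. Origin: centre of the underside.
- bowl: Bystander: white bowl, 130 mm across, 50 mm high. Origin: centre of the underside.
- cereal: Bystander: tall carton 55 x 150 x 200 mm high. Origin: centre of the underside.
- oil: Bystander: green bottle, 64 mm across, 220 mm high. Origin: centre of the underside.
- spice: Bystander: small spice jar, 44 mm across, 90 mm high. Origin: centre of the underside.
There are look-alikes about, which are no part of the job. There is more than one size of the carton; the job needs the middle-sized.

How it is judged (in metres and radians):
On the way, in this order (a step that is already met when the one before it is completed fails the run):
1. the divider lies flat on the ledge inside the chest (horizontal distance between divider and chest below 0.02 m and z of divider in the frame of chest between 0.053 and 0.063 m and angle between divider's own z axis and vertical below 0.06 rad and contact force between the fingers and divider below 0.1 N), for 0.2 s.
2. the carton lies flat on the divider, let go (z of carton in the frame of divider between 0.002 and 0.011 m and angle between carton's own z axis and vertical below 0.1 rad and horizontal distance between carton and chest below 0.1 m and contact force between the fingers and carton below 0.1 N), for 0.2 s.
3. the stay's knee is lifted past centre while the lid is still up (value of joint stay above 0.3 rad and value of joint lid below 0.5 rad).
4. the lid is shut (value of joint lid above 1.045 rad), for 0.2 s.
At the end, for the whole second after the job is handed in: Lid shut to within 2 degrees (lid above 1.045), stay folded. Divider flat on the ledge: within 20 mm of centre, 5 mm of height, 0.06 rad. Carton flat on the divider: underside within 5 mm of its top, 0.1 rad, within 100 mm of the chest's centre. Both at rest (value of joint lid above 1.045 rad and value of joint stay above 0.3 rad and horizontal distance between divider and chest below 0.02 m and z of divider in the frame of chest between 0.053 and 0.063 m and angle between divider's own z axis and vertical below 0.06 rad and z of carton in the frame of divider between 0.002 and 0.011 m and angle between carton's own z axis and vertical below 0.1 rad and horizontal distance between carton and chest below 0.1 m and linear speed of each of carton, divider below 0.02 m/s); the robot touches nothing.
It fails at once if the lid is dropped or slammed (faster than 2 rad/s) (velocity of joint lid above 2 rad/s).
It fails at once if a bystander is pushed more than 40 mm or knocked over (distance of any of jar, can, mug, bowl, cereal, oil, spice from where it was at the start of the episode above 0.04 m or angle between any of jar, can, mug, cereal, oil, spice's own z axis and vertical above 0.5 rad).
It also fails if it takes over 72 s, if anything falls off the work surface, if the arm or the gripper's body presses on something with over 40 N, if the wrist force passes 120 N, or if a joint passes its speed limit or range.

### The arm

A 6-joint arm with a two-finger parallel gripper is mounted at the origin on the work surface. World frame = base frame: x ahead of the robot, y to its left, z up, the work surface at z = 0. Lengths are in m, angles in degrees, forces in N, time in s.
With the tool pointing down it reaches from about 0.2 to 0.875 m from the base axis. Payload 3.4 kg.
Tool frame: the origin (TCP) lies at the very end of the fingers, on their centre line; the grasp point (between the pads) lies 19 mm behind it; z points along the fingers, y is the direction in which the jaws open and shut (so a half turn about z gives the same grasp; the last joint's range is limited). The gripper opens to 94 mm and grips with 3 to 60 N. Pads are 16 mm wide; open, the fingers measure 119 mm over their backs; the gripper's body (75 mm by 177 mm) begins 78 mm behind the grasp point.
Start: joints at [66.177, 15.808, 86.224, -0, 77.962, -6.933], TCP at [0.167, 0.55, 0.205] pointing down, gripper open.
Joint ranges: [-165.64, 165.64], [-43.16, 119.46], [12.63, 154.43], [-67.54, 247.53], [6.08, 155.33], [-154.97, 154.97]. Speed limits (degrees/s): [147.25, 147.25, 180, 180, 180, 180].

### API

Orientations are given as [roll, pitch, yaw] about the fixed x, y, z axes, in that order (R = Rz(yaw) Ry(pitch) Rx(roll)).
In Python, from bench import arm, eyes, finish_job gives the robot as it stands.
- The arm moves only by the tool carry_out, never from a script. Its argument "motion" is a list of rows, each an object with "dp": the shift along the tool's x, y, z in m, a list of three; "delta_rot": the turn, a rotation vector about the tool's x, y, z in degrees, a list of three. In form: [{"dp": [tx, ty, tz], "delta_rot": [rx, ry, rz]}, ...]. A call has exactly 8 rows; each row shifts and turns the commanded pose from where the row before left it, along the tool's axes as they then stand; what a row does not reach is not made up. A row lasts 1/10 s, in which the tool goes at most 50 mm and 8.59 degrees, less where a joint would pass 70% of its speed; a pose out of reach is approached as far as the arm can. A call is refused whole if a number of a shift passes 0.05 or a number of a turn 8.59, either way. A call with a gripper value outside its range is refused whole. "hand" is the finger opening in m, from 0 to 0.094, set as the call begins (left out, the last holds). The fingers move at their own pace and stop on an object; the grip force is fixed at half the most. Time passes only in rows, so rows that do not move let the fingers close, or fill a call up. It gives the time, the measured TCP pose, the force and the opening at its end, in the units of the state.
- arm.state(): the state, without advancing time (a new reading comes with each control period).
- eyes.camera(name): name is "scene" or "top"; returns the picture (480x640x3 uint8, red, green, blue); there is no depth.
- eyes.camera_info(name): a dict with "camera_matrix" (3x3 intrinsics, pixels), "eye" and "rotation" of the camera in the world. Camera axes: x right, y down, z forward; pixel columns grow to the right and rows downward; lengths in m; the calibration is good to about 2 mm. A picture is of the moment at which its call begins. camera_info takes no time and is no camera call.
- finish_job(): hands the job in, once; it reports no verdict.
The state is a dict: "t": time; "joint_positions": joint angles; "joint_velocities": joint speeds; "joint_efforts": joint torques, N m; "eef_pos": TCP position; "tool_rot": TCP orientation; "contact_force": force on the tool from outside, world axes, zero at the start; "moment": the same for the moment, N m; "opening": opening from 0.0 (shut) to 1.0 (fully open).
Only numpy, scipy, OpenCV 4.12 (cv2) and the standard library are available. Lean on these libraries where they do the work, as an engineer would, in place of code of your own. Each camera call takes 0.05 s, during which the arm holds its last target. There are 200 camera calls.

## Working session

There is one attempt and no reset: what is moved stays moved. The work goes in short steps, Python scripts to look and compute and a tool call to move; the robot and the scene stay as the last step left them, time stands still between calls to the robot, and variables do not carry over. Pictures are saved under pics/ and viewed, about 8 in all and at most 12, crops included, and the job is handed in when it is done.

Besides the shell and the picture viewer there is one more tool, called after "Emit:" by a JSON object that holds its "fn" and its "kwargs". carry_out: Moves the arm, as the interface text tells. Its arguments: {"type":"object","properties":{"motion":{"type":"array"},"hand":{"type":"number"}},"required":["motion"]}

```bash
mkdir -p pics; ls; python3 - <<'E'
from bench import arm,eyes
import cv2,numpy as np
for n in("scene","top"):
    im=eyes.camera(n); cv2.imwrite(f"pics/{n}0.png",im[:,:,::-1])
    i=eyes.camera_info(n); print(n,{k:np.round(np.array(v),4).tolist() for k,v in i.items() if k in("camera_matrix","eye","rotation")})
print(arm.state())
E
```

```text
pics
scene {'camera_matrix': [[472.2681, 0.0, 319.2697], [0.0, 472.2681, 240.0223], [0.0, 0.0, 1.0]], 'eye': [0.9025, 0.5219, 1.2014], 'rotation': [-145.4188, -0.2177, 142.3309]}
top {'camera_matrix': [[508.1436, 0.0, 321.4486], [0.0, 508.1436, 240.0882], [0.0, 0.0, 1.0]], 'eye': [0.3878, -0.0312, 1.4251], 'rotation': [-175.2122, -0.0452, -90.4452]}
{'t': 0.1, 'joint_positions': array([ 6.61771055e+01,  1.58434236e+01,  8.62854875e+01,  3.85137555e-04,
        7.79634589e+01, -6.93358177e+00]), 'joint_velocities': array([-0.00642103, -0.119177  , -0.24008737,  0.02178627, -0.04816894,
        0.01756211]), 'joint_efforts': array([ 1.25251434e-03, -4.05457377e+01, -2.37778741e+01,  7.06418976e-02,
        2.97361391e-02, -5.35525373e-05]), 'eef_pos': array([0.16685856, 0.54973638, 0.20471422]), 'tool_rot': array([-1.79908351e+02, -1.15245616e-02,  1.63110597e+02]), 'contact_force': array([ 0.10367121,  0.06947456, -0.14806262]), 'moment': array([-0.00042955, -0.01011377, -0.08576222]), 'opening': 1.00064826481299}
```

View pics/scene0.png

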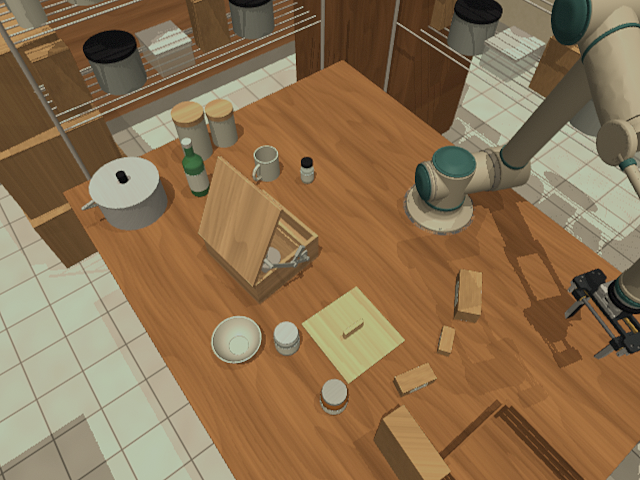

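View pics/top0.png

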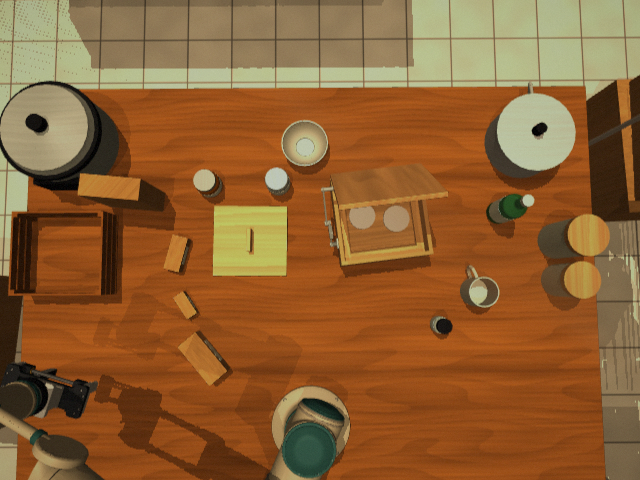

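```bash
cat > h.py <<'E'
import numpy as np,cv2
from scipy.spatial.transform import Rotation as R
from scipy.optimize import least_squares
from bench import arm,eyes
def cam(n):
    i=eyes.camera_info(n); Rm=R.from_euler('xyz',i["rotation"],degrees=True).as_matrix()
    return np.array(i["camera_matrix"]),np.array(i["eye"]),Rm
def proj(n,P):
    K,e,Rm=cam(n); q=(np.atleast_2d(P)-e)@Rm; q=q@K.T; return q[:,:2]/q[:,2:]
def ray(n,uv,z):
    K,e,Rm=cam(n); d=Rm@np.linalg.solve(K,[uv[0],uv[1],1]); return e+d*(z-e[2])/d[2]
def tri(a,b): # a in scene, b in top
    f=lambda p: np.r_[proj("scene",p)[0]-a,proj("top",p)[0]-b]
    r=least_squares(f,[.4,0,.1]); return r.x,np.abs(r.fun).max()
def crop(n,src,c,r,w,h,s,out):
    im=src[r:r+h,c:c+w]; im=cv2.resize(im,None,fx=s,fy=s,interpolation=cv2.INTER_CUBIC)
    for u in range((c//20+1)*20,c+w,20): cv2.line(im,(int((u-c)*s),0),(int((u-c)*s),6),(0,0,255),1);cv2.putText(im,str(u),(int((u-c)*s)-10,18),0,.35,(0,0,255))
    for v in range((r//20+1)*20,r+h,20): cv2.line(im,(0,int((v-r)*s)),(6,int((v-r)*s)),(0,0,255),1);cv2.putText(im,str(v),(8,int((v-r)*s)+4),0,.35,(0,0,255))
    cv2.imwrite(out,im)
E
python3 - <<'E'
from h import *
print(proj("top",[0,0,0]),proj("scene",[0,0,0]), ray("top",(177,253),.038))
crop("top",cv2.imread("pics/top0.png"),155,155,300,230,2.6,"pics/c1.png")
crop("scene",cv2.imread("pics/scene0.png"),190,180,300,230,2.6,"pics/c2.png")
E
```

```text
[[310.73226255 425.22105957]] [[439.30396616 205.81140289]] [0.47157672 0.36187452 0.038     ]
```

View pics/c1.png

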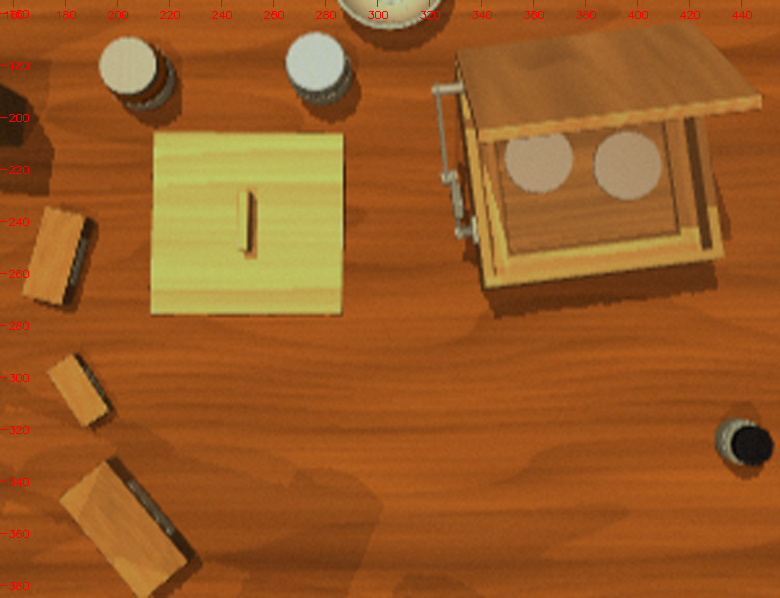

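View pics/c2.png

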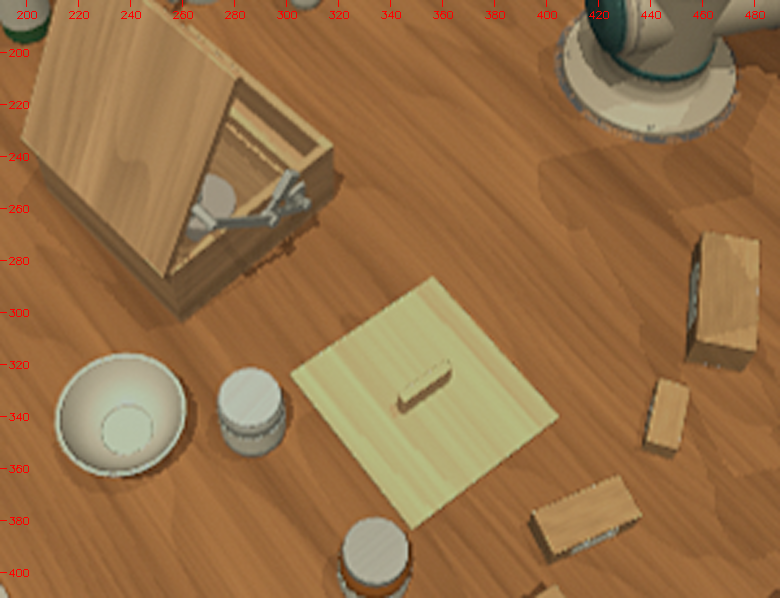

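```bash
cat > fit.py <<'E'
from h import *
T=lambda x,y:(155+x/2.6,155+y/2.6); S=lambda x,y:(190+x/2.6,180+y/2.6)
def pose(p,P): c,s=np.cos(p[2]),np.sin(p[2]); P=np.array(P,float); return np.c_[c*P[:,0]-s*P[:,1]+p[0],s*P[:,0]+c*P[:,1]+p[1],P[:,2]+p[3]]
def fit(p0,obs,name):
    Pt=[o[0] for o in obs if o[1]=='top'];Ps=[o[0] for o in obs if o[1]=='scene']
    ut=np.array([o[2] for o in obs if o[1]=='top']);us=np.array([o[2] for o in obs if o[1]=='scene'])
    f=lambda p:np.r_[(proj('top',pose(p,Pt))-ut).ravel(),(proj('scene',pose(p,Ps))-us).ravel()]
    r=least_squares(f,p0,loss='soft_l1'); print(name,"x,y,yawdeg,z",np.round(r.x[[0,1]],4),np.round(np.degrees(r.x[2]),2),np.round(r.x[3],4),"\n res",np.round(f(r.x).reshape(-1,2),1).tolist()); return r.x
a,b=.098,.103
dv=fit([.5,.19,0,0],[((-a,b,.006),'top',T(150,314)),((-a,-b,.006),'top',T(342,315)),((a,-b,.006),'top',T(344,132)),((a,b,.006),'top',T(153,133)),
 ((-a,b,.006),'scene',S(559,416)),((-a,-b,.006),'scene',S(432,276)),((a,-b,.006),'scene',S(291,374)),((a,b,.006),'scene',S(412,528))],'divider')
ca=fit([.47,.36,-.37,0],[((.048,.022,.038),'top',T(46,207)),((.048,-.022,.038),'top',T(85,216)),((-.048,-.022,.038),'top',T(60,304)),((-.048,.022,.038),'top',T(23,293)),
 ((-.048,-.022,.038),'scene',S(619,477)),((.048,-.022,.038),'scene',S(530,513)),((-.048,.022,.038),'scene',S(641,513)),((.048,.022,0),'scene',S(553,561))],'carton')
x1,z1=.115-.25*np.cos(np.radians(62)),.11+.25*np.sin(np.radians(62))
ch=fit([.57,-.2,.12,0],[((-.115,.12,.11),'top',T(484,281)),((-.115,-.12,.11),'top',T(721,250)),((-.115,.12,0),'top',T(487,289)),((-.115,-.12,0),'top',T(723,258)),
 ((x1,.12,z1),'top',T(482,138)),((x1,-.12,z1),'top',T(762,106)),
 ((-.115,.12,.11),'scene',S(333,147)),((-.115,.12,0),'scene',S(335,180)),((.115,.12,0),'scene',S(182,318)),((x1+.0106,.12,z1+.0056),'scene',S(240,78))],'chest')
np.save('poses.npy',[dv,ca,ch])
def box(l,w,h,z=0): return [(sx*l/2,sy*w/2,zz) for zz in (z,z+h) for sx,sy in((1,1),(1,-1),(-1,-1),(-1,1))]
E_=[(0,1),(1,2),(2,3),(3,0),(4,5),(5,6),(6,7),(7,4),(0,4),(1,5),(2,6),(3,7)]
st=[(-.055,.138,.075),(-.0067,.138,.1185),(-.0341,.138,.149),(-.0455,.138,.1616)]
out=[]
for n,c,r in(('top',155,155),('scene',190,180)):
    im=cv2.resize(cv2.imread(f'pics/{n}0.png')[r:r+230,c:c+300],None,fx=2.6,fy=2.6)
    L=[]
    for p,B in((dv,box(.196,.206,.006)),(dv,box(.064,.012,.036,.006)),(ca,box(.096,.044,.038)),(ch,box(.23,.24,.11)),(ch,[(x1,-.12,z1),(x1,.12,z1),(.115,.12,.11),(.115,-.12,.11)]+[(x1,-.12,z1)]*4)):
        q=(proj(n,pose(p,B))-[c,r])*2.6
        for i,j in E_: cv2.line(im,tuple(int(v) for v in q[i]),tuple(int(v) for v in q[j]),(255,0,255),1)
    q=(proj(n,pose(ch,st))-[c,r])*2.6
    for k in range(3): cv2.line(im,tuple(int(v) for v in q[k]),tuple(int(v) for v in q[k+1]),(255,255,0),1)
    out.append(im[:,:620] if n=='x' else im)
cv2.imwrite('pics/ov.png',cv2.resize(np.vstack(out),None,fx=.5,fy=.5,interpolation=cv2.INTER_AREA)); cv2.imwrite('pics/ovt.png',out[0]);cv2.imwrite('pics/ovs.png',out[1])
cv2.imwrite('pics/ovm.png',np.vstack([out[0][60:320,0:780],out[1][60:390,0:780]]))
E
python3 fit.py
```

```text
divider x,y,yawdeg,z [0.5068 0.1665] -0.6 -0.0019 
 res [[0.1, -0.2], [0.1, -0.4], [-0.0, 0.4], [0.4, -0.2], [0.4, -0.2], [0.4, -0.1], [-0.4, -0.1], [0.4, 0.4]]
carton x,y,yawdeg,z [0.4716 0.3657] -14.27 -0.001 
 res [[-0.1, -0.5], [0.4, -0.1], [0.8, 0.1], [-0.5, 0.5], [-0.1, -1.3], [0.9, -0.4], [0.5, 0.5], [-1.6, 2.0]]
chest x,y,yawdeg,z [ 0.5629 -0.1899] 7.29 0.0031 
 res [[0.8, 1.6], [1.6, 1.0], [-2.0, -0.1], [-7.9, 0.3], [-1.4, 1.5], [0.4, -1.0], [-0.3, -1.5], [-1.1, 6.9], [-0.2, 2.3], [-2.0, -0.6]]
```

View pics/ovm.png

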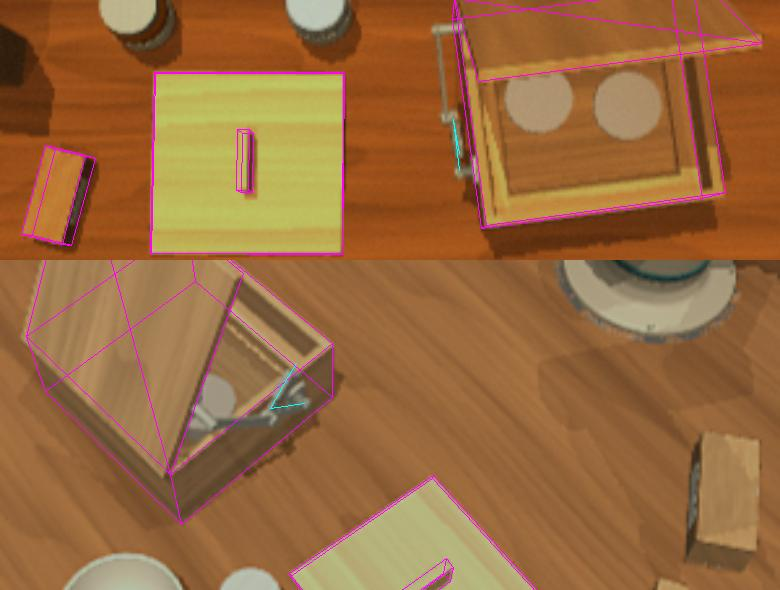

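```bash
sed -i "s/((-.115,-.12,0),'top',T(723,258)),//; s/((-.115,.12,0),'scene',S(335,180)),//; s/((-.115,.12,0),'top',T(487,289)),//" fit.py; python3 fit.py
cat > plan.py <<'E'
from h import *
dv,ca,ch=np.load('poses.npy')
def tool(yaw,t): # yaw,t degrees: approach forward-down tilted t, jaw along horizontal y
    y=np.radians(yaw);t=np.radians(t);f=np.array([np.cos(y),np.sin(y),0]);l=np.array([-np.sin(y),np.cos(y),0]);u=np.array([0,0,1.])
    z=np.sin(t)*f-np.cos(t)*u; return R.from_matrix(np.c_[np.cross(l,z),l,z])
def chest(x,y,z): c,s=np.cos(ch[2]),np.sin(ch[2]); return np.array([ch[0]+c*x-s*y,ch[1]+s*x+c*y,z])
def cur():
    s=arm.state(); return np.array(s['eef_pos']),R.from_euler('xyz',s['tool_rot'],degrees=True)
def steps(way,start=None): # way: list of (TCP p, Rot, nrows)
    p,r=start or cur(); k=0
    for P,Q,n in way:
        w=(r.inv()*Q).as_rotvec(degrees=True); 
        for i in range(n):
            # remaining
            d=r.inv().apply(P-p)/(n-i); wv=(r.inv()*Q).as_rotvec(degrees=True)/(n-i)
            d=np.round(d,3); wv=np.round(wv,2)
            print('{"dp":%s,"delta_rot":%s},'%(d.tolist(),wv.tolist()),end='\n' if (k+1)%8 else '\n---\n'); k+=1
            p=p+r.apply(d); r=r*R.from_rotvec(wv,degrees=True)
    print('end',np.round(p,3))
def gp(P,Q): return np.array(P)+Q.apply([0,0,.019])  # TCP from grasp point
E
python3 - <<'E'
from plan import *
Q=tool(np.degrees(dv[2]),35)
c,s=np.cos(dv[2]),np.sin(dv[2])
G=gp([dv[0],dv[1],.030],Q)
print(G,Q.as_euler('xyz',degrees=True))
up=G-Q.apply([0,0,.10]); steps([(up,Q,16),(G,Q,8)])
E
```

```text
divider x,y,yawdeg,z [0.5068 0.1665] -0.6 -0.0019 
 res [[0.1, -0.2], [0.1, -0.4], [-0.0, 0.4], [0.4, -0.2], [0.4, -0.2], [0.4, -0.1], [-0.4, -0.1], [0.4, 0.4]]
carton x,y,yawdeg,z [0.4716 0.3657] -14.27 -0.001 
 res [[-0.1, -0.5], [0.4, -0.1], [0.8, 0.1], [-0.5, 0.5], [-0.1, -1.3], [0.9, -0.4], [0.5, 0.5], [-1.6, 2.0]]
chest x,y,yawdeg,z [ 0.5632 -0.1889] 6.63 0.0032 
 res [[-0.2, 1.0], [0.7, 1.5], [-2.0, 0.7], [-0.0, -0.5], [-0.2, -0.7], [-0.7, 2.6], [-2.4, 0.0]]
[0.5176802  0.16640083 0.01443611] [180.          35.         179.40119428]
{"dp":[-0.025, -0.018, 0.007],"delta_rot":[-0.32, -2.17, -0.98]},
{"dp":[-0.024, -0.018, 0.008],"delta_rot":[-0.32, -2.17, -0.98]},
{"dp":[-0.023, -0.018, 0.008],"delta_rot":[-0.32, -2.17, -0.99]},
{"dp":[-0.023, -0.019, 0.009],"delta_rot":[-0.32, -2.17, -0.99]},
{"dp":[-0.022, -0.019, 0.01],"delta_rot":[-0.32, -2.18, -0.98]},
{"dp":[-0.021, -0.02, 0.011],"delta_rot":[-0.31, -2.17, -0.99]},
{"dp":[-0.02, -0.02, 0.011],"delta_rot":[-0.32, -2.18, -0.98]},
{"dp":[-0.02, -0.021, 0.012],"delta_rot":[-0.31, -2.17, -0.99]},
---
{"dp":[-0.019, -0.021, 0.01
[... 280 characters left out ...]
-0.32, -2.18, -0.98]},
{"dp":[-0.015, -0.023, 0.015],"delta_rot":[-0.31, -2.17, -0.99]},
{"dp":[-0.013, -0.023, 0.015],"delta_rot":[-0.32, -2.18, -0.98]},
{"dp":[-0.013, -0.024, 0.016],"delta_rot":[-0.31, -2.17, -0.99]},
---
{"dp":[0.0, 0.0, 0.012],"delta_rot":[-0.0, -0.0, 0.0]},
{"dp":[0.0, 0.0, 0.013],"delta_rot":[-0.0, -0.0, 0.0]},
{"dp":[0.0, 0.0, 0.012],"delta_rot":[-0.0, -0.0, 0.0]},
{"dp":[0.0, 0.0, 0.013],"delta_rot":[-0.0, -0.0, 0.0]},
{"dp":[0.0, 0.0, 0.012],"delta_rot":[-0.0, -0.0, 0.0]},
{"dp":[0.0, 0.0, 0.013],"delta_rot":[-0.0, -0.0, 0.0]},
{"dp":[0.0, 0.0, 0.012],"delta_rot":[-0.0, -0.0, 0.0]},
{"dp":[0.0, 0.0, 0.013],"delta_rot":[-0.0, -0.0, 0.0]},
---
end [0.518 0.166 0.014]
```

Emit:
{"fn": "carry_out", "kwargs": {"motion": [{"dp":[-0.025,-0.018,0.007],"delta_rot":[-0.32,-2.17,-0.98]},{"dp":[-0.024,-0.018,0.008],"delta_rot":[-0.32,-2.17,-0.98]},{"dp":[-0.023,-0.018,0.008],"delta_rot":[-0.32,-2.17,-0.99]},{"dp":[-0.023,-0.019,0.009],"delta_rot":[-0.32,-2.17,-0.99]},{"dp":[-0.022,-0.019,0.01],"delta_rot":[-0.32,-2.18,-0.98]},{"dp":[-0.021,-0.02,0.011],"delta_rot":[-0.31,-2.17,-0.99]},{"dp":[-0.02,-0.02,0.011],"delta_rot":[-0.32,-2.18,-0.98]},{"dp":[-0.02,-0.021,0.012],"delta_rot":[-0.31,-2.17,-0.99]}], "hand": 0.05}}

```text
t: 0.9
eef_pos: [0.3144, 0.3576, 0.1504]
tool_rot: [178.6, 17.6, 170.9]
contact_force: [0.1, 0.2, -0.3]
opening: 0.534
```

Emit:
{"fn": "carry_out", "kwargs": {"motion": [{"dp":[-0.019,-0.021,0.013],"delta_rot":[-0.32,-2.18,-0.98]},{"dp":[-0.018,-0.021,0.013],"delta_rot":[-0.31,-2.17,-0.99]},{"dp":[-0.017,-0.022,0.014],"delta_rot":[-0.32,-2.18,-0.98]},{"dp":[-0.016,-0.022,0.014],"delta_rot":[-0.31,-2.17,-0.99]},{"dp":[-0.015,-0.022,0.015],"delta_rot":[-0.32,-2.18,-0.98]},{"dp":[-0.015,-0.023,0.015],"delta_rot":[-0.31,-2.17,-0.99]},{"dp":[-0.013,-0.023,0.015],"delta_rot":[-0.32,-2.18,-0.98]},{"dp":[-0.013,-0.024,0.016],"delta_rot":[-0.31,-2.17,-0.99]}]}}

```text
t: 1.7
eef_pos: [0.4613, 0.1668, 0.0964]
tool_rot: [179.9, 35.1, 179.4]
contact_force: [2.3, -0.9, 1.1]
opening: 0.534
```

Emit:
{"fn": "carry_out", "kwargs": {"motion": [{"dp":[0,0,0.015],"delta_rot":[0,0,0]},{"dp":[0,0,0.015],"delta_rot":[0,0,0]},{"dp":[0,0,0.015],"delta_rot":[0,0,0]},{"dp":[0,0,0.015],"delta_rot":[0,0,0]},{"dp":[0,0,0.015],"delta_rot":[0,0,0]},{"dp":[0,0,0.015],"delta_rot":[0,0,0]},{"dp":[0,0,0.01],"delta_rot":[0,0,0]},{"dp":[0,0,0],"delta_rot":[0,0,0]}]}}

```text
t: 2.5
eef_pos: [0.5233, 0.1683, 0.0397]
tool_rot: [179.8, 32.6, 179.4]
contact_force: [1.2, 0.3, -0.0]
opening: 0.533
```

Emit:
{"fn": "carry_out", "kwargs": {"motion": [{"dp":[0,0,0],"delta_rot":[0,0,0]},{"dp":[0,0,0],"delta_rot":[0,0,0]},{"dp":[0,0,0],"delta_rot":[0,0,0]},{"dp":[0,0,0],"delta_rot":[0,0,0]},{"dp":[0,0,0],"delta_rot":[0,0,0]},{"dp":[0,0,0],"delta_rot":[0,0,0]},{"dp":[0,0,0],"delta_rot":[0,0,0]},{"dp":[0,0,0],"delta_rot":[0,0,0]}], "hand": 0.0}}

```text
t: 3.3
eef_pos: [0.5221, 0.1681, 0.0403]
tool_rot: [179.8, 32.6, 179.3]
contact_force: [-3.6, -0.2, 4.5]
opening: 0.115
```

```bash
python3 - <<'E'
from plan import *
p,r=cur(); print(p)
yd=np.degrees(dv[2]); Q=tool(np.degrees(ch[2]),35)
# offset of TCP from divider origin, in divider/tool-yaw frame
o=R.from_euler('z',-yd,degrees=True).apply(p-[dv[0],dv[1],dv[3]*0]); print('offset',o)
Z=np.degrees(ch[2]); off=R.from_euler('z',Z,degrees=True).apply(o); np.save('off.npy',off)
W=lambda x,z:(chest(x,0,z)+off)
steps([(p+[-.03,0,.2],r,8),(W(-.13,.20),Q,16),(W(-.06,.135),Q,4),(W(0,.125),Q,4)],start=(p,r))
E
```

```text
[0.52206658 0.16808046 0.04031111]
offset [0.01526654 0.00172538 0.04031111]
{"dp":[-0.01, 0.0, -0.023],"delta_rot":[0.0, 0.0, 0.0]},
{"dp":[-0.01, 0.0, -0.023],"delta_rot":[0.0, 0.0, 0.0]},
{"dp":[-0.01, 0.0, -0.023],"delta_rot":[0.0, 0.0, 0.0]},
{"dp":[-0.011, 0.0, -0.023],"delta_rot":[0.0, 0.0, 0.0]},
{"dp":[-0.01, 0.0, -0.023],"delta_rot":[0.0, 0.0, 0.0]},
{"dp":[-0.011, 0.0, -0.023],"delta_rot":[0.0, 0.0, 0.0]},
{"dp":[-0.01, 0.0, -0.023],"delta_rot":[0.0, 0.0, 0.0]},
{"dp":[-0.011, 0.0, -0.024],"delta_rot":[0.0, 0.0, 0.0]},
---
{"dp":[0.002, -0.023, -0.001],"delta_rot":[-0.24, -0.15, -0.38]},
{"dp":[0.002, -0.023, -0.001],"delta_rot":[-0.24, -0.15, -0.38]},
{"dp":[0.002, -0.023, -0.002],"delta_rot":[-0.24, -0.15, -0.38]},
{"dp":[0.003, -0.023, -0.002],"delta_rot":[-0.24, -0.15, -0.38]},
{"dp":[0.003, -0.023, -0.002],"delta_rot":[-0.24, -0.15, -0.38]},
{"dp":[0.003, -0.023, -0.002],"delta_rot":[-0.24, -0.15, -0.38]},
{"dp":[0.003, -0.023, -0.002],"delta_rot":[-0.24, -0.15, -0.38]},
{"dp":[0.003, -0.023, -0.002],"delta_rot":[-0.25, -0.14, -0.38]},
---
{"dp":[0.003, -0.023, -0.002
[... 305 characters left out ...]
p":[0.004, -0.023, -0.003],"delta_rot":[-0.25, -0.14, -0.37]},
{"dp":[0.004, -0.022, -0.002],"delta_rot":[-0.24, -0.15, -0.38]},
{"dp":[0.004, -0.023, -0.003],"delta_rot":[-0.25, -0.14, -0.37]},
---
{"dp":[-0.005, 0.0, 0.023],"delta_rot":[0.0, -0.0, -0.0]},
{"dp":[-0.005, 0.0, 0.023],"delta_rot":[0.0, -0.0, -0.0]},
{"dp":[-0.005, 0.0, 0.024],"delta_rot":[0.0, -0.0, -0.0]},
{"dp":[-0.005, 0.0, 0.023],"delta_rot":[0.0, -0.0, -0.0]},
{"dp":[-0.011, 0.0, 0.011],"delta_rot":[0.0, -0.0, -0.0]},
{"dp":[-0.011, 0.0, 0.011],"delta_rot":[0.0, -0.0, -0.0]},
{"dp":[-0.011, 0.0, 0.01],"delta_rot":[0.0, -0.0, -0.0]},
{"dp":[-0.011, 0.0, 0.011],"delta_rot":[0.0, -0.0, -0.0]},
---
end [ 0.578 -0.186  0.165]
```

```bash
python3 - <<'E'
from bench import arm
s=arm.state(); print(s['joint_positions'].round(1),s['contact_force'].round(1))
E
```

```text
[ 17.2  14.1 130.6 -67.5  10.2  -7.6] [-3.6 -0.2  4.5]
```

Emit:
{"fn": "carry_out", "kwargs": {"motion": [{"dp":[0,0,0],"delta_rot":[0,0,0]},{"dp":[0,0,0],"delta_rot":[0,0,0]},{"dp":[0,0,0],"delta_rot":[0,0,0]},{"dp":[0,0,-0.01],"delta_rot":[0,0,0]},{"dp":[0,0,-0.01],"delta_rot":[0,1,0]},{"dp":[0,0,0],"delta_rot":[0,2,0]},{"dp":[0,0,0],"delta_rot":[0,3,0]},{"dp":[0,0,0],"delta_rot":[0,3,0]}], "hand": 0.05}}

```text
t: 4.1
eef_pos: [0.5116, 0.1682, 0.0561]
tool_rot: [179.8, 23.7, 179.4]
contact_force: [0.9, -0.3, -0.4]
opening: 0.529
```

```bash
cat > kin.py <<'E'
from h import *
D=[([66.177,15.808,86.224,0,77.962,-6.933],[.167,.55,.205]),([66.1771,15.8434,86.2855,0,77.9635,-6.9336],[.16686,.54974,.20471]),([17.2,14.1,130.6,-67.5,10.2,-7.6],[.5221,.1681,.0403])]
def fk(q,L):
    h,l1,l2,l3,a,b=L; A=lambda ax,d:R.from_euler(ax,d,degrees=True)
    r=A('z',q[0]); p=np.array([0,0,h]); r=r*A('y',q[1]); p=p+r.apply([a,0,l1]); r=r*A('y',q[2]); p=p+r.apply([b,0,l2]); r=r*A('z',q[3])*A('y',q[4]); p=p+r.apply([0,0,l3]); return p,r*A('z',q[5])
E
python3 - <<'E'
from kin import *
s=arm.state(); print(s['joint_positions'].round(2),s['eef_pos'].round(4),s['tool_rot'].round(1))
D.append((s['joint_positions'],s['eef_pos']))
r=least_squares(lambda L:np.r_[np.concatenate([fk(q,L)[0]-p for q,p in D])*1000,(L-np.array([.3,.4,.4,.25,0,0]))*.01],[.3,.4,.4,.25,0,0])
print(r.x.round(4),r.fun[:-6].round(1)); p,o=fk(s['joint_positions'],r.x); print(o.as_euler('xyz',degrees=True))
im=eyes.camera('top'); cv2.imwrite('pics/t1.png',im[155:385,155:455,::-1])
E
```

```text
[ 15.29  11.92 122.87 -16.    23.05 -60.58] [0.5116 0.1682 0.0561] [179.8  23.7 179.4]
[-0.5286  0.6421  0.1992 -0.0473  0.1743 -0.159 ] [ 63.5 -28.   -1.9  63.9 -27.2  -2.2  -2.7   0.8 -19.4   6.2 -21.3  23.4]
[-1.56252743e+02  1.45822287e-01 -9.05796713e+01]
```

```bash
cat > kin.py <<'E'
from h import *
D=[([66.177,15.808,86.224,0,77.962,-6.933],[.167,.55,.205]),([17.2,14.1,130.6,-67.5,10.2,-7.6],[.5221,.1681,.0403]),([ 15.29,11.92,122.87,-16.,23.05,-60.58],[0.5116,0.1682,0.0561])]
A=lambda ax,d:R.from_euler(ax,d,degrees=True)
def fk(q,L):
    h,l1,l2,l3,a,b,c=L
    r=A('z',q[0]); p=r.apply([a,c,h]); r=r*A('y',q[1]); p=p+r.apply([0,0,l1]); r=r*A('y',q[2]); p=p+r.apply([b,0,l2]); r=r*A('z',q[3])*A('y',q[4]); p=p+r.apply([0,0,l3]); return p,r*A('z',q[5])
E
python3 - <<'E'
from kin import *
x0=np.array([.3,.4,.4,.25,0,0,.07])
r=least_squares(lambda L:np.r_[np.concatenate([fk(q,L)[0]-p for q,p in D])*1000,(L-x0)*.5],x0)
print(r.x.round(4),r.fun[:-7].round(1)); np.save('L.npy',r.x)
for q,p in D: print(fk(q,r.x)[1].as_euler('xyz',degrees=True).round(1))
E
```

```text
[0.1268 0.6341 0.4182 0.3876 0.0009 0.0585 0.0694] [-0.   0.  -0.   0.  -0.2 -0.1 -0.   0.2  0.2]
[-180.     0.  -106.9]
[-1.474e+02  1.000e-01 -9.060e+01]
[-1.563e+02  1.000e-01 -9.060e+01]
```

```bash
python3 - <<'E'
from plan import *
# divider shift check: compare new top image with the old within plate outline away from arm
a=cv2.imread('pics/t1.png').astype(int); b=cv2.imread('pics/top0.png')[155:385,155:455].astype(int)
m=lambda i:((i[:,:,1]>120)&(i[:,:,0]<130)&(i[:,:,2]>150)).astype(np.uint8)
for i in(a,b):
    k=m(i)[40:130,40:160]; ys,xs=np.nonzero(k); print(len(xs),[np.median(np.nonzero(k[r])[0][[0,-1]]) if k[r].any() else None for r in()],
      [int(np.nonzero(k[:,c])[0].max()) for c in(30,45,60,75,85)],[int(np.nonzero(k[r])[0].max()) for r in(20,40,60,75)],[int(np.nonzero(k[r])[0].min()) for r in(20,40,60,75)])
E
```

```text
2890 [] [89, 45, 40, 42, 78] [91, 91, 90, 20] [19, 18, 22, 17]
5051 [] [80, 80, 80, 80, 80] [91, 91, 91, 90] [19, 19, 18, 18]
```

```bash
cat >> kin.py <<'E'
L=np.load('L.npy') if __import__('os').path.exists('L.npy') else None
LO=np.array([-165.6,-43.2,12.6,-67.5,6.1,-155]);HI=np.array([165.6,119.5,154.4,247.5,155.3,155])
def ik(P,Q,q0):
    def f(q):
        p,r=fk(q,L); return np.r_[(p-P)*100,((r*A('z',90)).inv()*Q).as_rotvec()*20]
    r=least_squares(f,np.clip(q0,LO+.1,HI-.1),bounds=(LO,HI)); return r.x,np.abs(f(r.x)).max()
E
python3 - <<'E'
from plan import *; from kin import *
q=arm.state()['joint_positions']; t=24; Z=np.degrees(ch[2])
def show(n,P,Q):
    global q; q,e=ik(P,Q,q); print(n,np.round(P,3),q.round(0),round(e,2))
for t in(24,28):
    print(t);q=arm.state()['joint_positions']
    Q=tool(np.degrees(dv[2]),t); G=gp([dv[0],dv[1],.028],Q)
    show('grasp',G,Q); show('lift',G+[-.03,0,.2],Q)
    Qc=tool(Z,t);o=gp([0,0,.028],Qc)
    for x,z in((-.13,.2),(-.06,.135),(0,.125),(0,.06)): show((x,z),chest(x,0,z)+o,Qc)
    Q=tool(np.degrees(ca[2]),t);show('carton up',gp([ca[0],ca[1],.2],Q),Q);show('carton',gp([ca[0],ca[1],.022],Q),Q);show('carton up',gp([ca[0],ca[1],.2],Q),Q)
    for x,z in((-.13,.2),(-.0,.1),(0,.065)): show(('c',x,z),chest(x,-.055,z)+gp([0,0,.022],Qc),Qc)
for a in(0,10,20,30):
    Q=tool(Z,42-a); b=np.radians(74.2+a); show(('tab',a),gp(chest(-.055+.0769*np.cos(b),.138,.075+.0769*np.sin(b)),Q),Q)
E
```

```text
24
grasp [0.515 0.166 0.011] [ 15.  17. 126. -25.  15. -51.] 0.0
lift [0.485 0.166 0.211] [ 16.  -1. 111.  -9.  48. -68.] 0.0
(-0.13, 0.2) [ 0.442 -0.203  0.211] [ -49.   -2.  111.   23.   58. -155.] 0.09
(-0.06, 0.135) [ 0.511 -0.195  0.146] [ -41.    7.  113.   24.   46. -152.] 0.0
(0, 0.125) [ 0.571 -0.188  0.136] [ -35.   11.  109.   23.   44. -146.] 0.0
(0, 0.06) [ 0.571 -0.188  0.071] [ -35.   16.  114.   28.   35. -153.] 0.0
carton up [0.479 0.364 0.183] [ 43.  13.  98. -24.  58. -21.] 0.0
carton [0.479 0.364 0.005] [ 43.  25. 112. -36.  36.  -4.] 0.0
carton up [0.479 0.364 0.183] [ 43.  13.  98. -24.  58. -21.] 0.0
('c', -0.13, 0.2) [ 0.448 -0.258  0.205] [ -51.    2.  107.   21.   59. -155.] 0.71
('c', -0.0, 0.1) [ 0.577 -0.243  0.105] [ -40.   16.  108.   26.   43. -153.] 0.0
('c', 0, 0.065) [ 0.577 -0.243  0.07 ] [ -39.   18.  110.   27.   38. -155.] 0.22
28
grasp [0.516 0.166 0.011] [ 16.  17. 130. -49.  10. -26.] 0.0
lift [0.486 0.166 0.211] [ 17.  -3. 114. -12.  43. -65.] 0.0
(-0.13, 0.2) [ 0.443 -0.203  0.211] [ -49.   -3.  113.   24.   56. -155.] 0.81
(-0.06, 0.135) [
[... 267 characters left out ...]
 55. -16.] 0.0
carton [0.48  0.364 0.005] [ 46.  25. 113. -45.  35.   6.] 0.0
carton up [0.48  0.364 0.183] [ 46.  13. 100. -29.  55. -16.] 0.0
('c', -0.13, 0.2) [ 0.449 -0.258  0.205] [ -51.    1.  109.   23.   57. -155.] 1.44
('c', -0.0, 0.1) [ 0.578 -0.242  0.105] [ -40.   15.  109.   28.   40. -155.] 0.71
('c', 0, 0.065) [ 0.578 -0.242  0.07 ] [ -39.   18.  111.   29.   36. -155.] 1.15
('tab', 0) [ 0.526 -0.054  0.135] [ -24.    1.  129.   43.   22. -155.] 1.82
('tab', 10) [ 0.51  -0.056  0.135] [ -27.    1.  126.   35.   31. -151.] 0.0
('tab', 20) [ 0.494 -0.058  0.134] [ -23.    2.  119.   17.   41. -131.] 0.0
('tab', 30) [ 0.478 -0.06   0.131] [ -20.    5.  113.    7.   51. -120.] 0.0
```

```bash
python3 - <<'E'
from plan import *
Q=tool(np.degrees(dv[2]),24); G=gp([dv[0],dv[1],.031],Q); steps([(G,Q,7)])
E
```

```text
{"dp":[0.003, -0.0, 0.006],"delta_rot":[0.03, -0.01, -0.01]},
{"dp":[0.003, -0.0, 0.006],"delta_rot":[0.03, -0.0, -0.01]},
{"dp":[0.003, -0.0, 0.006],"delta_rot":[0.03, -0.01, -0.01]},
{"dp":[0.002, -0.001, 0.006],"delta_rot":[0.03, -0.0, -0.01]},
{"dp":[0.003, -0.0, 0.005],"delta_rot":[0.03, -0.01, -0.01]},
{"dp":[0.002, -0.001, 0.006],"delta_rot":[0.03, -0.0, -0.01]},
{"dp":[0.003, -0.0, 0.005],"delta_rot":[0.02, -0.01, -0.02]},
end [0.514 0.167 0.014]
```

Emit:
{"fn": "carry_out", "kwargs": {"motion": [{"dp":[0.003,0,0.006],"delta_rot":[0,0,0]},{"dp":[0.003,0,0.006],"delta_rot":[0,0,0]},{"dp":[0.003,0,0.006],"delta_rot":[0,0,0]},{"dp":[0.003,-0.001,0.006],"delta_rot":[0,0,0]},{"dp":[0.003,0,0.006],"delta_rot":[0,0,0]},{"dp":[0.002,-0.001,0.006],"delta_rot":[0,0,0]},{"dp":[0.002,0,0.004],"delta_rot":[0,0,0]},{"dp":[0,0,0],"delta_rot":[0,0,0]}]}}

```text
t: 4.95
eef_pos: [0.5105, 0.1656, 0.0111]
tool_rot: [179.9, 23.8, 179.4]
contact_force: [0.4, 0.4, -0.0]
opening: 0.531
```

Emit:
{"fn": "carry_out", "kwargs": {"motion": [{"dp":[0,0,0],"delta_rot":[0,0,0]},{"dp":[0,0,0],"delta_rot":[0,0,0]},{"dp":[0,0,0],"delta_rot":[0,0,0]},{"dp":[0,0,0],"delta_rot":[0,0,0]},{"dp":[0,0,0],"delta_rot":[0,0,0]},{"dp":[0,0,0],"delta_rot":[0,0,0]},{"dp":[0,0,0],"delta_rot":[0,0,0]},{"dp":[0,0,0],"delta_rot":[0,0,0]}], "hand": 0.0}}

```text
t: 5.75
eef_pos: [0.5112, 0.166, 0.0122]
tool_rot: [179.9, 23.9, 179.4]
contact_force: [-0.1, 0.9, 2.4]
opening: 0.124
```

```bash
python3 - <<'E'
from plan import *
from kin import *
p,r=cur(); print(p,r.as_euler('xyz',degrees=True),arm.state()['joint_positions'].round(1),arm.state()['opening'],arm.state()['contact_force'].round(1))
yd=np.degrees(dv[2]);Z=np.degrees(ch[2])
o=R.from_euler('z',-yd,degrees=True).apply(p-[dv[0],dv[1],0]); np.save('o.npy',o); print(o)
W=lambda x,z,y:(chest(x,0,z)+R.from_euler('z',y,degrees=True).apply(o))
Y=lambda y: R.from_euler('z',y-yd,degrees=True)*r
way=[(p+[-.03,0,.2],r,8),(W(-.13,.205,1),Y(1),16),(W(-.05,.14,Z),Y(Z),4),(W(0,.125,Z),Y(Z),4)]
steps(way,start=(p,r))
q=arm.state()['joint_positions']
for P,Q,n in way: q,e=ik(P,Q,q); print(q.round(0),round(e,2))
E
```

```text
[0.51123958 0.16595783 0.01222924] [179.89298148  23.94307549 179.3607728 ] [ 15.1  16.4 126.4 -24.2  15.3 -52.2] 0.12448800983116864 [-0.1  0.9  2.4]
[ 0.00446231 -0.00051029  0.01222924]
{"dp":[-0.007, 0.0, -0.024],"delta_rot":[0.0, 0.0, 0.0]},
{"dp":[-0.007, 0.0, -0.024],"delta_rot":[0.0, 0.0, 0.0]},
{"dp":[-0.007, 0.0, -0.024],"delta_rot":[0.0, 0.0, 0.0]},
{"dp":[-0.007, 0.0, -0.025],"delta_rot":[0.0, 0.0, 0.0]},
{"dp":[-0.006, 0.0, -0.024],"delta_rot":[0.0, 0.0, 0.0]},
{"dp":[-0.007, 0.0, -0.025],"delta_rot":[0.0, 0.0, 0.0]},
{"dp":[-0.006, 0.0, -0.024],"delta_rot":[0.0, 0.0, 0.0]},
{"dp":[-0.007, 0.0, -0.025],"delta_rot":[0.0, 0.0, 0.0]},
---
{"dp":[0.002, -0.023, -0.001],"delta_rot":[-0.04, 0.0, -0.09]},
{"dp":[0.002, -0.023, -0.001],"delta_rot":[-0.04, 0.0, -0.09]},
{"dp":[0.002, -0.023, -0.001],"delta_rot":[-0.04, 0.0, -0.09]},
{"dp":[0.002, -0.023, -0.001],"delta_rot":[-0.04, 0.0, -0.09]},
{"dp":[0.002, -0.023, -0.001],"delta_rot":[-0.04, 0.0, -0.09]},
{"dp":[0.002, -0.023, -0.002],"delta_rot":[-0.04, 0.0, -0.09]},
{"dp":[0.002, -0.023, -0.002],"delta_rot":[-0.04, 0.0, -0.0
[... 555 characters left out ...]
_rot":[-0.05, 0.0, -0.09]},
---
{"dp":[-0.012, 0.002, 0.023],"delta_rot":[-0.57, 0.0, -1.29]},
{"dp":[-0.012, 0.002, 0.023],"delta_rot":[-0.57, 0.0, -1.29]},
{"dp":[-0.011, 0.001, 0.023],"delta_rot":[-0.57, 0.01, -1.28]},
{"dp":[-0.012, 0.0, 0.023],"delta_rot":[-0.58, 0.0, -1.29]},
{"dp":[-0.01, 0.0, 0.009],"delta_rot":[0.0, 0.0, 0.0]},
{"dp":[-0.01, 0.0, 0.008],"delta_rot":[0.0, 0.0, 0.0]},
{"dp":[-0.01, 0.0, 0.009],"delta_rot":[0.0, 0.0, 0.0]},
{"dp":[-0.009, 0.0, 0.008],"delta_rot":[0.0, 0.0, 0.0]},
---
end [ 0.567 -0.189  0.137]
[ 16.  -2. 111.  -9.  48. -68.] 0.0
[ -48.   -3.  112.   21.   57. -148.] 0.0
[ -40.    7.  112.   24.   47. -151.] 0.0
[ -35.   11.  109.   23.   44. -146.] 0.0
```

Emit:
{"fn": "carry_out", "kwargs": {"motion": [{"dp":[-0.005,0,-0.015],"delta_rot":[0,0,0]},{"dp":[-0.007,0,-0.024],"delta_rot":[0,0,0]},{"dp":[-0.007,0,-0.026],"delta_rot":[0,0,0]},{"dp":[-0.007,0,-0.028],"delta_rot":[0,0,0]},{"dp":[-0.007,0,-0.028],"delta_rot":[0,0,0]},{"dp":[-0.007,0,-0.026],"delta_rot":[0,0,0]},{"dp":[-0.007,0,-0.024],"delta_rot":[0,0,0]},{"dp":[-0.007,0,-0.024],"delta_rot":[0,0,0]}]}}

```text
t: 6.55
eef_pos: [0.48, 0.1654, 0.2123]
tool_rot: [179.9, 23.8, 179.3]
contact_force: [1.2, -1.2, -1.1]
opening: 0.127
```

Emit:
{"fn": "carry_out", "kwargs": {"motion": [{"dp":[0.001,-0.012,-0.001],"delta_rot":[0,0,0]},{"dp":[0.002,-0.023,-0.001],"delta_rot":[-0.04,0,-0.09]},{"dp":[0.002,-0.023,-0.001],"delta_rot":[-0.04,0,-0.09]},{"dp":[0.002,-0.023,-0.001],"delta_rot":[-0.04,0,-0.09]},{"dp":[0.002,-0.023,-0.001],"delta_rot":[-0.04,0,-0.09]},{"dp":[0.002,-0.023,-0.002],"delta_rot":[-0.04,0,-0.09]},{"dp":[0.002,-0.023,-0.002],"delta_rot":[-0.04,0,-0.09]},{"dp":[0.003,-0.023,-0.001],"delta_rot":[-0.04,0,-0.09]}]}}

```text
t: 7.35
eef_pos: [0.4605, -0.0078, 0.2138]
tool_rot: [179.9, 23.8, -180.0]
contact_force: [-0.0, 0.2, -1.6]
opening: 0.125
```

Emit:
{"fn": "carry_out", "kwargs": {"motion": [{"dp":[0.002,-0.023,-0.002],"delta_rot":[-0.04,0,-0.09]},{"dp":[0.003,-0.024,-0.001],"delta_rot":[-0.04,0,-0.09]},{"dp":[0.003,-0.025,-0.002],"delta_rot":[-0.04,0,-0.09]},{"dp":[0.002,-0.025,-0.002],"delta_rot":[-0.04,0,-0.09]},{"dp":[0.003,-0.025,-0.001],"delta_rot":[-0.04,0,-0.1]},{"dp":[0.003,-0.025,-0.002],"delta_rot":[-0.04,0,-0.09]},{"dp":[0.003,-0.025,-0.001],"delta_rot":[-0.04,0,-0.1]},{"dp":[0.003,-0.025,-0.002],"delta_rot":[-0.1,0,-0.25]}]}}

```text
t: 8.15
eef_pos: [0.4366, -0.2048, 0.2163]
tool_rot: [179.8, 23.8, -179.0]
contact_force: [0.2, -0.1, -1.5]
opening: 0.129
```

```bash
python3 - <<'E'
from plan import *
from kin import *
p,r=cur(); print(p,r.as_euler('xyz',degrees=True),arm.state()['joint_positions'].round(1),arm.state()['opening'])
o=np.load('o.npy');Z=np.degrees(ch[2])
W=lambda x,z,y:(chest(x,0,z)+R.from_euler('z',y,degrees=True).apply(o))
Qt=lambda y: tool(y,24)
way=[(W(-.05,.14,Z),Qt(Z),5),(W(0,.125,Z),Qt(Z),3)]
steps(way)
im=np.hstack([eyes.camera('top')[130:350,260:480,::-1],eyes.camera('scene')[130:350,160:380,::-1]])
cv2.imwrite('pics/d1.png',cv2.resize(im,None,fx=1.8,fy=1.8))
E
```

```text
[ 0.43662432 -0.20475966  0.21629675] [ 179.83970193   23.80506679 -179.00755106] [ -48.3   -3.5  112.1   21.4   57.3 -148.7] 0.12889492902776428
{"dp":[-0.01, 0.002, 0.018],"delta_rot":[-0.43, -0.04, -1.03]},
{"dp":[-0.01, 0.001, 0.018],"delta_rot":[-0.42, -0.04, -1.03]},
{"dp":[-0.01, 0.001, 0.019],"delta_rot":[-0.43, -0.04, -1.03]},
{"dp":[-0.009, 0.001, 0.018],"delta_rot":[-0.42, -0.03, -1.03]},
{"dp":[-0.01, 0.0, 0.019],"delta_rot":[-0.43, -0.04, -1.04]},
{"dp":[-0.013, 0.0, 0.011],"delta_rot":[0.0, 0.0, 0.0]},
{"dp":[-0.013, 0.0, 0.011],"delta_rot":[0.0, 0.0, 0.0]},
{"dp":[-0.013, 0.0, 0.012],"delta_rot":[0.0, 0.0, 0.0]},
---
end [ 0.567 -0.189  0.137]
```

View pics/d1.png

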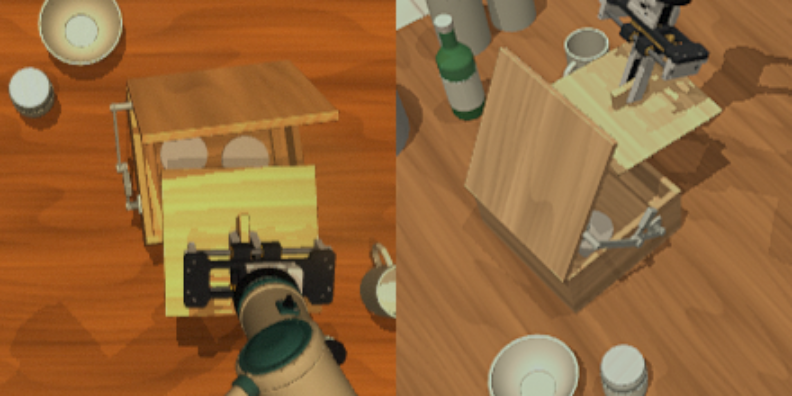

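```bash
python3 - <<'E'
from plan import *
a,b=.098,.103
t=lambda x,y:(260+x/1.8,130+y/1.8); s=lambda x,y:(160+(x-396)/1.8,130+y/1.8)
obs=[((a,b,.006),'top',t(162,172)),((a,-b,.006),'top',t(315,166)),((-a,b,.006),'top',t(166,316)),((-a,b,.006),'scene',s(720,106)),((a,b,.006),'scene',s(622,169)),((-a,-b,.006),'scene',s(625,52))]
f=lambda P:np.concatenate([proj(n,R.from_euler('xyz',P[3:]).apply(m)+P[:3])[0]-np.array(u) for m,n,u in obs])
r=least_squares(f,[.43,-.2,.2,0,0,0],loss='soft_l1'); print(r.x[:3].round(4),np.degrees(r.x[3:]).round(1),f(r.x).round(1))
p,_=cur(); o=np.load('o.npy'); print('expected',p-R.from_euler('z',1,degrees=True).apply(o))
E
```

```text
[ 0.4352 -0.2102  0.1917] [ 8.5 -5.2  3.2] [ 1.2 -0.9 -1.5 -2.6  4.2  1.1  1.   1.7 -0.2 -0.1  6.9 -0.5]
expected [ 0.4328583  -0.20689407  0.20445009]
```

```bash
python3 - <<'E'
from plan import *
a,b=.098,.103
p,r0=cur(); o=np.load('o.npy'); c=p-R.from_euler('z',1,degrees=True).apply(o)
im=cv2.imread('pics/d1.png')
for rl,col in((0,(255,0,255)),):
  Rm=R.from_euler('xyz',[rl,0,1],degrees=True)
  for B in ([(a,b,.006),(a,-b,.006),(-a,-b,.006),(-a,b,.006)],[(.032,.006,.042),(.032,-.006,.042),(-.032,-.006,.042),(-.032,.006,.042)]):
    P=Rm.apply(B)+c
    A1=(proj('top',P)-[260,130])*1.8; A2=(proj('scene',P)-[160,130])*1.8+[396,0]
    print(A1.round(0).tolist(),A2.round(0).tolist())
    for q in(A1,A2): cv2.polylines(im,[q.round().astype(int)],True,col,1)
cv2.imwrite('pics/d1o.png',im)
E
```

```text
[[162.0, 168.0], [316.0, 164.0], [323.0, 312.0], [167.0, 316.0]] [[621.0, 176.0], [542.0, 91.0], [643.0, 35.0], [724.0, 111.0]]
[[240.0, 214.0], [250.0, 214.0], [252.0, 263.0], [242.0, 264.0]] [[616.0, 98.0], [612.0, 93.0], [646.0, 73.0], [651.0, 78.0]]
```

View pics/d1o.png

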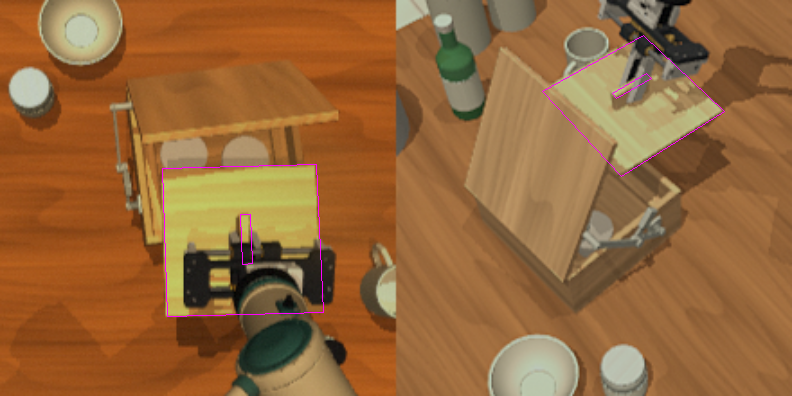

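Emit:
{"fn": "carry_out", "kwargs": {"motion": [{"dp":[-0.01,0.002,0.018],"delta_rot":[-0.43,0,-1.03]},{"dp":[-0.01,0.001,0.018],"delta_rot":[-0.43,0,-1.03]},{"dp":[-0.01,0.001,0.019],"delta_rot":[-0.43,0,-1.03]},{"dp":[-0.01,0.001,0.018],"delta_rot":[-0.43,0,-1.03]},{"dp":[-0.01,0,0.019],"delta_rot":[-0.43,0,-1.04]},{"dp":[-0.013,0,0.011],"delta_rot":[0,0,0]},{"dp":[-0.013,0,0.011],"delta_rot":[0,0,0]},{"dp":[-0.013,0,0.012],"delta_rot":[0,0,0]}]}}

```text
t: 9.05
eef_pos: [0.5705, -0.1882, 0.1381]
tool_rot: [-179.9, 23.9, -173.3]
contact_force: [-16.1, -3.5, 4.7]
opening: 0.126
```

```bash
python3 - <<'E'
from plan import *
p,r=cur(); s=arm.state(); print(p,s['tool_rot'].round(1),s['joint_positions'].round(1),s['contact_force'].round(1),s['opening'])
o=np.load('o.npy');Z=np.degrees(ch[2]); c=p-R.from_euler('z',Z,degrees=True).apply(o); print('plate',c,'chest',ch)
a,b=.098,.103
P=R.from_euler('z',Z,degrees=True).apply([(a,b,.006),(a,-b,.006),(-a,-b,.006),(-a,b,.006)])+c
from numpy import array
out=[]
for n,u,v in(('top',315,170),('scene',190,165)):
    im=cv2.resize(eyes.camera(n)[v:v+130,u:u+130,::-1],None,fx=3,fy=3,interpolation=cv2.INTER_CUBIC); out.append(im.copy())
    print(n,((proj(n,P)-[u,v])*3).round(0).tolist())
    print(' rim',((proj(n,[chest(-.115,.12,.11),chest(-.105,.11,.11),chest(-.105,-.11,.11),chest(-.115,-.12,.11)])-[u,v])*3).round(0).tolist())
cv2.imwrite('pics/d2.png',np.hstack(out))
E
```

```text
[ 0.57050788 -0.18824747  0.13812086] [-179.9   23.9 -173.3] [ -35.1   11.   108.5   22.6   44.5 -145.9] [-16.1  -3.5   4.7] 0.12648397287445545
plate [ 0.5660165  -0.18825602  0.12589162] chest [ 0.56320854 -0.18889692  0.11576471  0.00324256]
top [[66.0, 30.0], [304.0, 1.0], [336.0, 226.0], [95.0, 256.0]]
 rim [[78.0, 282.0], [88.0, 269.0], [340.0, 238.0], [353.0, 248.0]]
scene [[193.0, 330.0], [51.0, 193.0], [212.0, 81.0], [356.0, 203.0]]
 rim [[384.0, 215.0], [369.0, 214.0], [217.0, 86.0], [218.0, 75.0]]
```

View pics/d2.png

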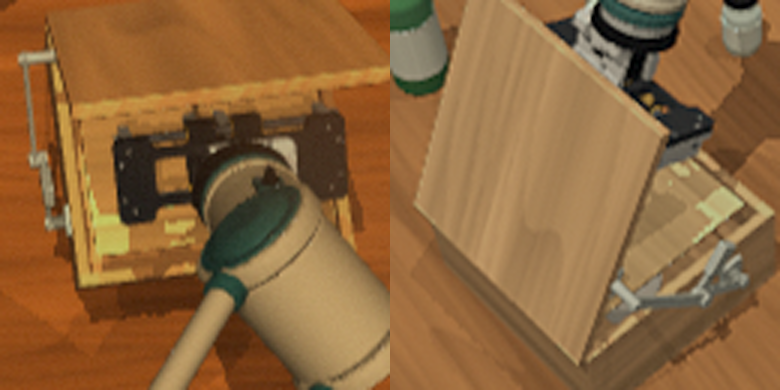

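Emit:
{"fn": "carry_out", "kwargs": {"motion": [{"dp":[0.001,0,-0.0005],"delta_rot":[0,0,0]},{"dp":[0.001,0,-0.0005],"delta_rot":[0,0,0]},{"dp":[0.001,0,-0.0005],"delta_rot":[0,0,0]},{"dp":[0.001,0,-0.0005],"delta_rot":[0,0,0]},{"dp":[0.001,0,-0.0005],"delta_rot":[0,0,0]},{"dp":[0,0,0],"delta_rot":[0,0,0]},{"dp":[0,0,0],"delta_rot":[0,0,0]},{"dp":[0,0,0],"delta_rot":[0,0,0]}]}}

```text
t: 9.95
eef_pos: [0.5639, -0.1895, 0.1384]
tool_rot: [-179.9, 23.9, -173.3]
contact_force: [0.1, -0.2, -1.8]
opening: 0.125
```

Emit:
{"fn": "carry_out", "kwargs": {"motion": [{"dp":[0.001,0,0.003],"delta_rot":[0,0,0]},{"dp":[0.002,0,0.003],"delta_rot":[0,0,0]},{"dp":[0.001,0,0.003],"delta_rot":[0,0,0]},{"dp":[0.001,0,0.003],"delta_rot":[0,0,0]},{"dp":[0.002,0,0.003],"delta_rot":[0,0,0]},{"dp":[0.001,0,0.003],"delta_rot":[0,0,0]},{"dp":[0.001,0,0.003],"delta_rot":[0,0,0]},{"dp":[0.001,0,0.003],"delta_rot":[0,0,0]}]}}

```text
t: 10.75
eef_pos: [0.5646, -0.1894, 0.1121]
tool_rot: [-179.9, 23.9, -173.3]
contact_force: [-0.4, 0.2, -1.8]
opening: 0.126
```

```bash
python3 - <<'E'
from plan import *
p,r=cur(); s=arm.state(); print(p,s['tool_rot'].round(1),s['contact_force'].round(1),s['moment'].round(2))
o=np.load('o.npy');Z=np.degrees(ch[2]); c=p-R.from_euler('z',Z,degrees=True).apply(o); print('plate',c, R.from_euler('z',-Z,degrees=True).apply(c-[ch[0],ch[1],0]))
out=[]
a,b=.098,.103
P=R.from_euler('z',Z,degrees=True).apply([(a,b,.006),(a,-b,.006),(-a,-b,.006),(-a,b,.006)])+c
for n,u,v,k in(('top',330,195,4),('scene',250,195,4)):
    im=cv2.resize(eyes.camera(n)[v:v+98,u:u+98,::-1],None,fx=4,fy=4,interpolation=cv2.INTER_CUBIC); out.append(im)
    cv2.polylines(im,[((proj(n,P)-[u,v])*4).round().astype(int)],True,(255,0,255),1)
    cv2.polylines(im,[((proj(n,[chest(-.105,.11,.11),chest(.105,.11,.11),chest(.105,-.11,.11),chest(-.105,-.11,.11)])-[u,v])*4).round().astype(int)],True,(255,255,0),1)
cv2.imwrite('pics/d3.png',np.hstack(out))
E
```

```text
[ 0.56458223 -0.18944694  0.1121156 ] [-179.9   23.9 -173.3] [-0.4  0.2 -1.8] [ 0.02  0.29 -0.01]
plate [ 0.56009085 -0.18945549  0.09988636] [-0.00316134 -0.00019472  0.09988636]
```

View pics/d3.png

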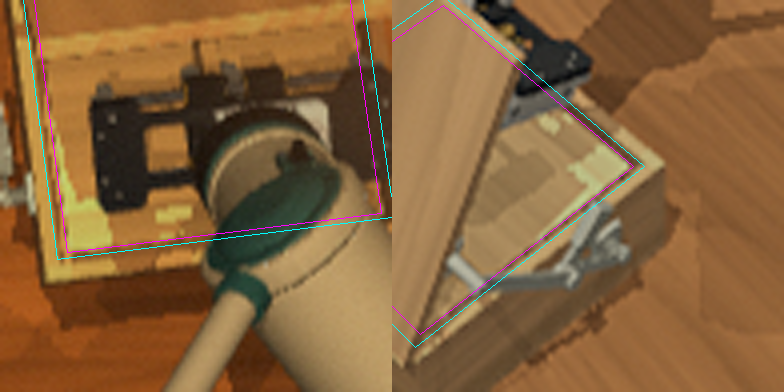

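Emit:
{"fn": "carry_out", "kwargs": {"motion": [{"dp":[0.002,0,0.004],"delta_rot":[0,0,0]},{"dp":[0.001,0,0.004],"delta_rot":[0,0,0]},{"dp":[0.002,0,0.004],"delta_rot":[0,0,0]},{"dp":[0.002,0,0.004],"delta_rot":[0,0,0]},{"dp":[0.002,0,0.004],"delta_rot":[0,0,0]},{"dp":[0.001,0,0.003],"delta_rot":[0,0,0]},{"dp":[0.001,0,0.003],"delta_rot":[0,0,0]},{"dp":[0.001,0,0.002],"delta_rot":[0,0,0]}]}}

```text
t: 11.65
eef_pos: [0.5649, -0.1894, 0.0816]
tool_rot: [-179.9, 23.9, -173.3]
contact_force: [0.2, -0.7, -2.3]
opening: 0.126
```

Emit:
{"fn": "carry_out", "kwargs": {"motion": [{"dp":[0.001,0,0.002],"delta_rot":[0,0,0]},{"dp":[0,0,0.001],"delta_rot":[0,0,0]},{"dp":[0,0,0.001],"delta_rot":[0,0,0]},{"dp":[0.001,0,0.001],"delta_rot":[0,0,0]},{"dp":[0,0,0.001],"delta_rot":[0,0,0]},{"dp":[0,0,0],"delta_rot":[0,0,0]},{"dp":[0,0,0],"delta_rot":[0,0,0]},{"dp":[0,0,0],"delta_rot":[0,0,0]}]}}

```text
t: 12.45
eef_pos: [0.5655, -0.1893, 0.0757]
tool_rot: [-179.9, 23.9, -173.3]
contact_force: [0.1, 0.3, -1.6]
opening: 0.125
```

Emit:
{"fn": "carry_out", "kwargs": {"motion": [{"dp":[0,0,0.001],"delta_rot":[0,0,0]},{"dp":[0,0,0.001],"delta_rot":[0,0,0]},{"dp":[0.001,0,0.001],"delta_rot":[0,0,0]},{"dp":[0,0,0.001],"delta_rot":[0,0,0]},{"dp":[0,0,0.001],"delta_rot":[0,0,0]},{"dp":[0.001,0,0],"delta_rot":[0,0,0]},{"dp":[0,0,0],"delta_rot":[0,0,0]},{"dp":[0,0,0],"delta_rot":[0,0,0]}]}}

```text
t: 13.25
eef_pos: [0.5659, -0.1894, 0.0704]
tool_rot: [-179.9, 23.9, -173.3]
contact_force: [0.0, 0.8, -0.4]
opening: 0.122
```

Emit:
{"fn": "carry_out", "kwargs": {"motion": [{"dp":[0,0,0.0005],"delta_rot":[0,0,0]},{"dp":[0,0,0],"delta_rot":[0,0,0]},{"dp":[0,0,0],"delta_rot":[0,0,0]},{"dp":[0,0,0],"delta_rot":[0,0,0]},{"dp":[0,0,-0.01],"delta_rot":[0,0,0]},{"dp":[0,0,-0.02],"delta_rot":[0,0,0]},{"dp":[0,0,-0.025],"delta_rot":[0,0,0]},{"dp":[0,0,-0.025],"delta_rot":[0,0,0]}], "hand": 0.04}}

```text
t: 14.05
eef_pos: [0.533, -0.1929, 0.144]
tool_rot: [-179.9, 23.9, -173.3]
contact_force: [0.5, -0.6, -0.4]
opening: 0.431
```

```bash
python3 - <<'E'
from plan import *
from kin import *
p,r=cur(); q=arm.state()['joint_positions']; print(p,q.round(0))
Qc=tool(np.degrees(ca[2]),24); G=gp([ca[0],ca[1],.022],Qc); f=np.array([np.cos(ca[2]),np.sin(ca[2]),0])
Q2=tool(-3,24)
way=[(np.array([.44,-.17,.27]),Q2,8),(G-Qc.apply([0,0,.12]),Qc,16),(G,Qc,7)]
steps(way)
for P,Q,n in way: q,e=ik(P,Q,q); print(q.round(0),round(e,2))
cv2.imwrite('pics/d4.png',np.hstack([cv2.resize(eyes.camera('top')[165:295,315:445,::-1],None,fx=3,fy=3),cv2.resize(eyes.camera('scene')[165:295,220:350,::-1],None,fx=3,fy=3)]))
E
```

```text
[ 0.53297846 -0.1929255   0.14402   ] [ -39.    8.  111.   24.   46. -150.]
{"dp":[0.004, 0.004, -0.019],"delta_rot":[0.48, -0.01, 1.11]},
{"dp":[0.004, 0.004, -0.019],"delta_rot":[0.48, -0.01, 1.1]},
{"dp":[0.004, 0.004, -0.019],"delta_rot":[0.48, -0.02, 1.11]},
{"dp":[0.004, 0.003, -0.019],"delta_rot":[0.48, -0.01, 1.1]},
{"dp":[0.004, 0.003, -0.019],"delta_rot":[0.48, -0.02, 1.11]},
{"dp":[0.004, 0.003, -0.019],"delta_rot":[0.49, -0.01, 1.1]},
{"dp":[0.004, 0.003, -0.019],"delta_rot":[0.48, -0.02, 1.11]},
{"dp":[0.005, 0.003, -0.019],"delta_rot":[0.49, -0.01, 1.1]},
---
{"dp":[0.006, 0.034, 0.008],"delta_rot":[0.29, -0.0, 0.64]},
{"dp":[0.006, 0.034, 0.008],"delta_rot":[0.29, -0.0, 0.64]},
{"dp":[0.007, 0.034, 0.008],"delta_rot":[0.29, 0.0, 0.64]},
{"dp":[0.007, 0.034, 0.007],"delta_rot":[0.29, 0.0, 0.64]},
{"dp":[0.008, 0.034, 0.007],"delta_rot":[0.29, 0.0, 0.65]},
{"dp":[0.008, 0.034, 0.007],"delta_rot":[0.28, 0.0, 0.64]},
{"dp":[0.008, 0.034, 0.007],"delta_rot":[0.29, 0.0, 0.65]},
{"dp":[0.009, 0.034, 0.007],"delta_rot":[0.28, 0.0, 0.64]},
---
{"dp":[0.009, 0.034, 0.007],"delta
[... 270 characters left out ...]
[0.011, 0.033, 0.006],"delta_rot":[0.28, 0.0, 0.64]},
{"dp":[0.011, 0.033, 0.005],"delta_rot":[0.29, 0.0, 0.65]},
{"dp":[0.012, 0.034, 0.006],"delta_rot":[0.28, 0.0, 0.64]},
---
{"dp":[0.0, -0.0, 0.017],"delta_rot":[0.0, 0.0, 0.0]},
{"dp":[0.0, -0.0, 0.017],"delta_rot":[0.0, 0.0, 0.0]},
{"dp":[0.0, -0.0, 0.017],"delta_rot":[0.0, 0.0, 0.0]},
{"dp":[0.0, -0.0, 0.017],"delta_rot":[0.0, 0.0, 0.0]},
{"dp":[0.0, -0.0, 0.017],"delta_rot":[0.0, 0.0, 0.0]},
{"dp":[0.0, -0.0, 0.017],"delta_rot":[0.0, 0.0, 0.0]},
{"dp":[0.0, -0.0, 0.018],"delta_rot":[0.0, 0.0, 0.0]},
end [0.479 0.364 0.004]
[ -42.   -8.  108.   17.   62. -135.] 0.0
[ 48.  15. 106. -28.  50. -11.] 0.0
[ 43.  25. 112. -36.  36.  -4.] 0.0
```

View pics/d4.png

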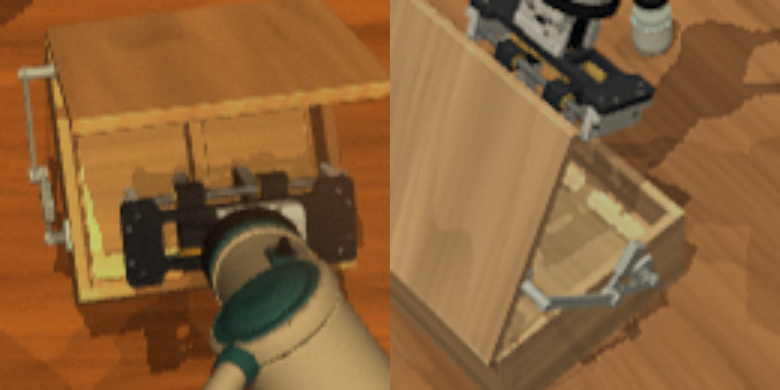

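Emit:
{"fn": "carry_out", "kwargs": {"motion": [{"dp":[0.004,0.004,-0.019],"delta_rot":[0.48,0,1.1]},{"dp":[0.004,0.004,-0.019],"delta_rot":[0.48,0,1.1]},{"dp":[0.004,0.004,-0.019],"delta_rot":[0.48,0,1.1]},{"dp":[0.004,0.003,-0.019],"delta_rot":[0.48,0,1.1]},{"dp":[0.004,0.003,-0.019],"delta_rot":[0.48,0,1.1]},{"dp":[0.004,0.003,-0.019],"delta_rot":[0.48,0,1.1]},{"dp":[0.004,0.003,-0.019],"delta_rot":[0.48,0,1.1]},{"dp":[0.005,0.003,-0.019],"delta_rot":[0.48,0,1.1]}], "hand": 0.075}}

```text
t: 14.95
eef_pos: [0.4402, -0.1694, 0.2683]
tool_rot: [180.0, 23.9, 177.0]
contact_force: [0.3, 0.4, -0.1]
opening: 0.797
```

Emit:
{"fn": "carry_out", "kwargs": {"motion": [{"dp":[0.006,0.034,0.008],"delta_rot":[0.29,0,0.64]},{"dp":[0.006,0.034,0.008],"delta_rot":[0.29,0,0.64]},{"dp":[0.007,0.034,0.008],"delta_rot":[0.29,0,0.64]},{"dp":[0.007,0.034,0.007],"delta_rot":[0.29,0,0.64]},{"dp":[0.008,0.034,0.007],"delta_rot":[0.29,0,0.65]},{"dp":[0.008,0.034,0.007],"delta_rot":[0.28,0,0.64]},{"dp":[0.008,0.034,0.007],"delta_rot":[0.29,0,0.65]},{"dp":[0.009,0.034,0.007],"delta_rot":[0.28,0,0.64]}]}}

```text
t: 15.75
eef_pos: [0.4361, 0.1056, 0.1899]
tool_rot: [-180.0, 23.9, 171.4]
contact_force: [1.1, -0.7, 0.7]
opening: 0.798
```

Emit:
{"fn": "carry_out", "kwargs": {"motion": [{"dp":[0.009,0.034,0.007],"delta_rot":[0.29,0,0.65]},{"dp":[0.009,0.033,0.006],"delta_rot":[0.28,0,0.64]},{"dp":[0.01,0.033,0.006],"delta_rot":[0.29,0,0.65]},{"dp":[0.01,0.033,0.006],"delta_rot":[0.28,0,0.64]},{"dp":[0.011,0.033,0.006],"delta_rot":[0.29,0,0.65]},{"dp":[0.011,0.033,0.006],"delta_rot":[0.28,0,0.64]},{"dp":[0.011,0.033,0.005],"delta_rot":[0.29,0,0.65]},{"dp":[0.012,0.034,0.006],"delta_rot":[0.28,0,0.64]}]}}

```text
t: 16.55
eef_pos: [0.4316, 0.3774, 0.1116]
tool_rot: [-179.9, 23.9, 165.8]
contact_force: [0.2, -0.1, 0.4]
opening: 0.795
```

```bash
python3 - <<'E'
from plan import *
p,r=cur(); print(p,r.as_euler('xyz',degrees=True))
im=eyes.camera('top'); cv2.imwrite('pics/t2.png',im[:,:,::-1]); cv2.imwrite('pics/s2.png',eyes.camera('scene')[:,:,::-1])
# divider now seen from above vs chest: yellow pixels inside chest
g=im[165:300,320:450].astype(int); m=((g[:,:,0]>170)&(g[:,:,1]>150)&(g[:,:,2]<130)); ys,xs=np.nonzero(m); print(len(xs),xs.min()+320,xs.max()+320,ys.min()+165,ys.max()+165)
Qc=tool(np.degrees(ca[2]),24); G=gp([ca[0],ca[1],.028],Qc); steps([(G-Qc.apply([0,0,.06]),Qc,4),(G,Qc,4)])
E
```

```text
[0.43158837 0.37744987 0.11163791] [-179.93792099   23.87374518  165.81678114]
930 321 443 189 264
{"dp":[-0.001, -0.001, 0.013],"delta_rot":[0.03, -0.05, 0.06]},
{"dp":[-0.001, -0.001, 0.013],"delta_rot":[0.03, -0.04, 0.07]},
{"dp":[-0.001, -0.001, 0.013],"delta_rot":[0.03, -0.05, 0.06]},
{"dp":[-0.002, -0.001, 0.012],"delta_rot":[0.03, -0.04, 0.07]},
{"dp":[0.0, -0.0, 0.015],"delta_rot":[0.0, -0.0, -0.0]},
{"dp":[0.0, -0.0, 0.015],"delta_rot":[0.0, -0.0, -0.0]},
{"dp":[0.0, -0.0, 0.015],"delta_rot":[0.0, -0.0, -0.0]},
{"dp":[0.0, -0.0, 0.015],"delta_rot":[0.0, -0.0, -0.0]},
---
end [0.479 0.364 0.011]
```

```bash
python3 - <<'E'
from plan import *
t=cv2.imread('pics/t2.png');s=cv2.imread('pics/s2.png')
Z=ch[2];a,b=.098,.103;out=[]
def M(x,y,z): return chest(x,y,z)
for n,im,u,v in(('top',t,320,170),('scene',s,225,165)):
    k=cv2.resize(im[v:v+100,u:u+130],None,fx=3,fy=3,interpolation=cv2.INTER_CUBIC)
    c=[M(sx*a-.002,sy*b,.064) for sx,sy in((1,1),(1,-1),(-1,-1),(-1,1))]
    cv2.polylines(k,[((proj(n,c)-[u,v])*3).round().astype(int)],True,(255,0,255),1); out.append(k)
k1=cv2.resize(t[215:300,130:260],None,fx=3,fy=3,interpolation=cv2.INTER_CUBIC); k2=cv2.resize(s[320:405,360:490],None,fx=3,fy=3,interpolation=cv2.INTER_CUBIC)
cv2.imwrite('pics/e1.png',np.vstack([np.hstack(out),np.hstack([k1,k2])]))
E
```

```text
(no output)
```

View pics/e1.png

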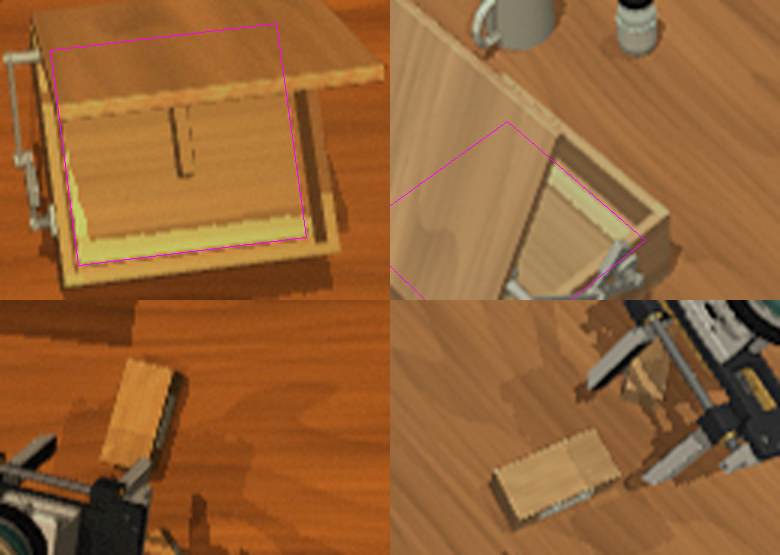

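Emit:
{"fn": "carry_out", "kwargs": {"motion": [{"dp":[-0.001,-0.001,0.013],"delta_rot":[0.03,-0.05,0.06]},{"dp":[-0.001,-0.001,0.013],"delta_rot":[0.03,-0.05,0.06]},{"dp":[-0.001,-0.001,0.013],"delta_rot":[0.03,-0.05,0.06]},{"dp":[-0.002,-0.001,0.012],"delta_rot":[0.03,-0.05,0.06]},{"dp":[0,0,0.015],"delta_rot":[0,0,0]},{"dp":[0,0,0.015],"delta_rot":[0,0,0]},{"dp":[0,0,0.015],"delta_rot":[0,0,0]},{"dp":[0,0,0.015],"delta_rot":[0,0,0]}]}}

```text
t: 17.45
eef_pos: [0.4802, 0.3585, 0.0127]
tool_rot: [-180.0, 24.1, 165.4]
contact_force: [-0.1, 0.0, -0.4]
opening: 0.797
```

Emit:
{"fn": "carry_out", "kwargs": {"motion": [{"dp":[0,0,0],"delta_rot":[0,0,0]},{"dp":[0,0,0],"delta_rot":[0,0,0]},{"dp":[0,0,0],"delta_rot":[0,0,0]},{"dp":[0,0,0],"delta_rot":[0,0,0]},{"dp":[0,0,0],"delta_rot":[0,0,0]},{"dp":[0,0,0],"delta_rot":[0,0,0]},{"dp":[0,0,0],"delta_rot":[0,0,0]},{"dp":[0,0,0],"delta_rot":[0,0,0]}], "hand": 0.02}}

```text
t: 18.25
eef_pos: [0.4799, 0.3603, 0.0144]
tool_rot: [179.9, 24.2, 165.5]
contact_force: [-2.1, 1.5, 5.9]
opening: 0.464
```

```bash
python3 - <<'E'
from plan import *
from kin import *
p,r=cur(); s=arm.state(); q=s['joint_positions']; print(p,s['tool_rot'].round(1),q.round(0),s['opening'],s['contact_force'].round(1))
yc=np.degrees(ca[2]); oc=R.from_euler('z',-yc,degrees=True).apply(p-[ca[0],ca[1],0]); oc[1]=0; np.save('oc.npy',oc); print(oc)
Y=3.0; Rz=lambda y:R.from_euler('z',y,degrees=True)
W=lambda x,z,y:(chest(x,-.055,z)+Rz(y).apply(oc))
way=[(p+[-.02,-.03,.17],r,8),(W(-.14,.20,-3),tool(-3,24),16),(W(-.01,.115,Y),tool(Y,24),8),(W(-.005,.070,Y),tool(Y,24),8)]
steps(way)
for P,Q,n in way: q,e=ik(P,Q,q); print(q.round(0),round(e,2))
E
```

```text
[0.47986006 0.36032424 0.01438769] [179.9  24.2 165.5] [ 43.  24. 111. -35.  37.  -5.] 0.4635817239036603 [-2.1  1.5  5.9]
[0.0093557  0.         0.01438769]
{"dp":[-0.007, -0.004, -0.02],"delta_rot":[0.0, 0.0, 0.0]},
{"dp":[-0.007, -0.004, -0.02],"delta_rot":[0.0, 0.0, 0.0]},
{"dp":[-0.007, -0.004, -0.02],"delta_rot":[0.0, 0.0, 0.0]},
{"dp":[-0.008, -0.004, -0.02],"delta_rot":[0.0, 0.0, 0.0]},
{"dp":[-0.007, -0.004, -0.02],"delta_rot":[0.0, 0.0, 0.0]},
{"dp":[-0.008, -0.005, -0.02],"delta_rot":[0.0, 0.0, 0.0]},
{"dp":[-0.007, -0.004, -0.02],"delta_rot":[0.0, 0.0, 0.0]},
{"dp":[-0.008, -0.005, -0.02],"delta_rot":[0.0, 0.0, 0.0]},
---
{"dp":[-0.008, -0.036, 0.002],"delta_rot":[-0.29, 0.01, -0.66]},
{"dp":[-0.008, -0.036, 0.001],"delta_rot":[-0.29, 0.01, -0.66]},
{"dp":[-0.007, -0.036, 0.001],"delta_rot":[-0.29, 0.01, -0.66]},
{"dp":[-0.007, -0.036, 0.001],"delta_rot":[-0.29, 0.01, -0.65]},
{"dp":[-0.006, -0.036, 0.001],"delta_rot":[-0.29, 0.01, -0.66]},
{"dp":[-0.006, -0.037, 0.001],"delta_rot":[-0.29, 0.01, -0.65]},
{"dp":[-0.006, -0.037, 0.0],"delta_rot":[-0.29, 0.01, -0.66]},
{"dp"
[... 1050 characters left out ...]
delta_rot":[-0.3, 0.0, -0.68]},
---
{"dp":[0.002, -0.0, 0.005],"delta_rot":[-0.0, 0.0, -0.0]},
{"dp":[0.002, -0.0, 0.006],"delta_rot":[-0.0, 0.0, -0.0]},
{"dp":[0.002, -0.0, 0.005],"delta_rot":[-0.0, 0.0, -0.0]},
{"dp":[0.001, -0.0, 0.006],"delta_rot":[-0.0, 0.0, -0.0]},
{"dp":[0.002, -0.0, 0.005],"delta_rot":[-0.0, 0.0, -0.0]},
{"dp":[0.001, -0.0, 0.006],"delta_rot":[-0.0, 0.0, -0.0]},
{"dp":[0.002, -0.0, 0.005],"delta_rot":[-0.0, 0.0, -0.0]},
{"dp":[0.001, -0.0, 0.006],"delta_rot":[-0.0, 0.0, -0.0]},
---
end [ 0.574 -0.244  0.084]
[ 42.  10. 102. -24.  56. -22.] 0.0
[ -52.   -0.  110.   22.   57. -149.] 0.0
[ -40.   13.  107.   23.   44. -147.] 0.0
[ -39.   16.  110.   26.   38. -151.] 0.0
```

Emit:
{"fn": "carry_out", "kwargs": {"motion": [{"dp":[-0.005,-0.003,-0.014],"delta_rot":[0,0,0]},{"dp":[-0.007,-0.004,-0.02],"delta_rot":[0,0,0]},{"dp":[-0.008,-0.004,-0.021],"delta_rot":[0,0,0]},{"dp":[-0.008,-0.004,-0.021],"delta_rot":[0,0,0]},{"dp":[-0.008,-0.004,-0.021],"delta_rot":[0,0,0]},{"dp":[-0.008,-0.005,-0.021],"delta_rot":[0,0,0]},{"dp":[-0.007,-0.005,-0.021],"delta_rot":[0,0,0]},{"dp":[-0.008,-0.005,-0.021],"delta_rot":[0,0,0]}]}}

```text
t: 19.05
eef_pos: [0.4588, 0.3286, 0.1836]
tool_rot: [-179.8, 24.0, 165.5]
contact_force: [0.4, -0.7, -0.5]
opening: 0.461
```

Emit:
{"fn": "carry_out", "kwargs": {"motion": [{"dp":[-0.008,-0.036,0.002],"delta_rot":[-0.29,0,-0.66]},{"dp":[-0.008,-0.036,0.001],"delta_rot":[-0.29,0,-0.66]},{"dp":[-0.007,-0.036,0.001],"delta_rot":[-0.29,0,-0.66]},{"dp":[-0.007,-0.036,0.001],"delta_rot":[-0.29,0,-0.65]},{"dp":[-0.006,-0.036,0.001],"delta_rot":[-0.29,0,-0.66]},{"dp":[-0.006,-0.037,0.001],"delta_rot":[-0.29,0,-0.65]},{"dp":[-0.006,-0.037,0],"delta_rot":[-0.29,0,-0.66]},{"dp":[-0.005,-0.037,0],"delta_rot":[-0.29,0,-0.65]}]}}

```text
t: 19.85
eef_pos: [0.4482, 0.033, 0.1986]
tool_rot: [-179.9, 24.0, 171.4]
contact_force: [1.2, -0.4, -1.4]
opening: 0.466
```

Emit:
{"fn": "carry_out", "kwargs": {"motion": [{"dp":[-0.005,-0.037,0],"delta_rot":[-0.29,0,-0.66]},{"dp":[-0.004,-0.037,0],"delta_rot":[-0.29,0,-0.65]},{"dp":[-0.004,-0.037,0],"delta_rot":[-0.29,0,-0.66]},{"dp":[-0.003,-0.037,-0.001],"delta_rot":[-0.29,0,-0.65]},{"dp":[-0.003,-0.036,-0.001],"delta_rot":[-0.28,0,-0.66]},{"dp":[-0.003,-0.037,-0.001],"delta_rot":[-0.29,0,-0.65]},{"dp":[-0.002,-0.037,-0.001],"delta_rot":[-0.28,0,-0.66]},{"dp":[-0.002,-0.036,-0.001],"delta_rot":[-0.29,0,-0.65]}]}}

```text
t: 20.65
eef_pos: [0.4379, -0.2616, 0.214]
tool_rot: [-180.0, 24.0, 177.0]
contact_force: [1.2, 0.0, -1.2]
opening: 0.465
```

```bash
python3 - <<'E'
from plan import *
s=arm.state(); print(s['joint_positions'].round(0),s['opening'])
oc=np.load('oc.npy');Y=3.0; Rz=lambda y:R.from_euler('z',y,degrees=True)
W=lambda x,z,y:(chest(x,-.055,z)+Rz(y).apply(oc))
steps([(W(-.01,.115,Y),tool(Y,24),8),(W(-.005,.072,Y),tool(Y,24),8)])
E
```

```text
[ -53.   -1.  110.   22.   57. -150.] 0.46453364928744034
{"dp":[-0.011, 0.003, 0.016],"delta_rot":[-0.31, 0.0, -0.69]},
{"dp":[-0.011, 0.003, 0.016],"delta_rot":[-0.31, 0.0, -0.69]},
{"dp":[-0.01, 0.003, 0.016],"delta_rot":[-0.31, 0.0, -0.69]},
{"dp":[-0.011, 0.002, 0.016],"delta_rot":[-0.31, 0.0, -0.69]},
{"dp":[-0.01, 0.002, 0.017],"delta_rot":[-0.31, 0.01, -0.69]},
{"dp":[-0.011, 0.002, 0.017],"delta_rot":[-0.31, 0.0, -0.69]},
{"dp":[-0.011, 0.002, 0.016],"delta_rot":[-0.31, 0.01, -0.69]},
{"dp":[-0.01, 0.001, 0.017],"delta_rot":[-0.3, 0.0, -0.69]},
---
{"dp":[0.002, 0.0, 0.005],"delta_rot":[-0.0, 0.0, -0.0]},
{"dp":[0.002, 0.0, 0.005],"delta_rot":[-0.0, 0.0, -0.0]},
{"dp":[0.001, 0.0, 0.005],"delta_rot":[-0.0, 0.0, -0.0]},
{"dp":[0.002, 0.0, 0.005],"delta_rot":[-0.0, 0.0, -0.0]},
{"dp":[0.001, 0.0, 0.005],"delta_rot":[-0.0, 0.0, -0.0]},
{"dp":[0.002, 0.0, 0.005],"delta_rot":[-0.0, 0.0, -0.0]},
{"dp":[0.001, 0.0, 0.005],"delta_rot":[-0.0, 0.0, -0.0]},
{"dp":[0.002, 0.001, 0.006],"delta_rot":[-0.0, 0.0, -0.0]},
---
end [ 0.574 -0.243  0.086]
```

Emit:
{"fn": "carry_out", "kwargs": {"motion": [{"dp":[-0.011,0.003,0.016],"delta_rot":[-0.31,0,-0.69]},{"dp":[-0.011,0.003,0.016],"delta_rot":[-0.31,0,-0.69]},{"dp":[-0.01,0.003,0.016],"delta_rot":[-0.31,0,-0.69]},{"dp":[-0.011,0.002,0.016],"delta_rot":[-0.31,0,-0.69]},{"dp":[-0.01,0.002,0.017],"delta_rot":[-0.31,0,-0.69]},{"dp":[-0.011,0.002,0.017],"delta_rot":[-0.31,0,-0.69]},{"dp":[-0.011,0.002,0.016],"delta_rot":[-0.31,0,-0.69]},{"dp":[-0.01,0.001,0.017],"delta_rot":[-0.3,0,-0.69]}]}}

```text
t: 21.45
eef_pos: [0.571, -0.2422, 0.1286]
tool_rot: [-180.0, 24.0, -176.8]
contact_force: [-0.9, -0.2, -0.8]
opening: 0.466
```

Emit:
{"fn": "carry_out", "kwargs": {"motion": [{"dp":[0.002,0,0.005],"delta_rot":[0,0,0]},{"dp":[0.002,0,0.005],"delta_rot":[0,0,0]},{"dp":[0.001,0,0.005],"delta_rot":[0,0,0]},{"dp":[0.002,0,0.005],"delta_rot":[0,0,0]},{"dp":[0.001,0,0.004],"delta_rot":[0,0,0]},{"dp":[0.001,0,0.004],"delta_rot":[0,0,0]},{"dp":[0.001,0,0.004],"delta_rot":[0,0,0]},{"dp":[0,0,0],"delta_rot":[0,0,0]}]}}

```text
t: 22.25
eef_pos: [0.5741, -0.2432, 0.096]
tool_rot: [-179.9, 24.1, -177.0]
contact_force: [-0.3, -0.2, -0.8]
opening: 0.466
```

Emit:
{"fn": "carry_out", "kwargs": {"motion": [{"dp":[0.001,0,0.003],"delta_rot":[0,0,0]},{"dp":[0.002,0,0.003],"delta_rot":[0,0,0]},{"dp":[0.001,0,0.003],"delta_rot":[0,0,0]},{"dp":[0.001,0,0.002],"delta_rot":[0,0,0]},{"dp":[0.001,0,0.002],"delta_rot":[0,0,0]},{"dp":[0,0,0.001],"delta_rot":[0,0,0]},{"dp":[0.001,0,0.001],"delta_rot":[0,0,0]},{"dp":[0,0,0],"delta_rot":[0,0,0]}]}}

```text
t: 23.05
eef_pos: [0.574, -0.2433, 0.0799]
tool_rot: [-179.9, 24.1, -176.9]
contact_force: [-0.3, 0.4, -0.3]
opening: 0.465
```

Emit:
{"fn": "carry_out", "kwargs": {"motion": [{"dp":[0,0,0.001],"delta_rot":[0,0,0]},{"dp":[0,0,0.001],"delta_rot":[0,0,0]},{"dp":[0,0,0.0005],"delta_rot":[0,0,0]},{"dp":[0,0,0],"delta_rot":[0,0,0]},{"dp":[0,0,0],"delta_rot":[0,0,0]},{"dp":[0,0,0],"delta_rot":[0,0,0]},{"dp":[0,0,0],"delta_rot":[0,0,0]},{"dp":[0,0,0],"delta_rot":[0,0,0]}]}}

```text
t: 23.85
eef_pos: [0.5752, -0.2435, 0.0784]
tool_rot: [-179.9, 24.1, -176.9]
contact_force: [-4.2, 0.1, 5.7]
opening: 0.466
```

Emit:
{"fn": "carry_out", "kwargs": {"motion": [{"dp":[0,0,0],"delta_rot":[0,0,0]},{"dp":[0,0,0],"delta_rot":[0,0,0]},{"dp":[0,0,0],"delta_rot":[0,0,0]},{"dp":[0,0,0],"delta_rot":[0,0,0]},{"dp":[0,0,-0.01],"delta_rot":[0,0,0]},{"dp":[0,0,-0.02],"delta_rot":[0,0,0]},{"dp":[0,0,-0.025],"delta_rot":[0,0,0]},{"dp":[0,0,-0.025],"delta_rot":[0,0,0]}], "hand": 0.058}}

```text
t: 24.65
eef_pos: [0.5419, -0.2449, 0.1518]
tool_rot: [-179.9, 24.1, -176.9]
contact_force: [-0.3, -0.5, -1.5]
opening: 0.613
```

Emit:
{"fn": "carry_out", "kwargs": {"motion": [{"dp":[0,0,-0.025],"delta_rot":[0,0,0]},{"dp":[0,0,-0.025],"delta_rot":[0,0,0]},{"dp":[0,0,-0.025],"delta_rot":[0,0,0]},{"dp":[0,0,-0.025],"delta_rot":[0,0,0]},{"dp":[0.01,0.005,-0.015],"delta_rot":[0,0,2]},{"dp":[0.01,0.005,-0.015],"delta_rot":[0,0,4]},{"dp":[0.01,0.01,-0.01],"delta_rot":[0,0,6]},{"dp":[0,0.01,0],"delta_rot":[0,0,8]}]}}

```text
t: 25.45
eef_pos: [0.4574, -0.2173, 0.268]
tool_rot: [171.3, 22.5, 160.8]
contact_force: [0.6, 0.1, -0.1]
opening: 0.616
```

```bash
python3 - <<'E'
from plan import *
from kin import *
p,r=cur(); s=arm.state(); print(p,s['tool_rot'].round(1),s['joint_positions'].round(0))
t=eyes.camera('top')[:,:,::-1]; sc=eyes.camera('scene')[:,:,::-1]; cv2.imwrite('pics/t3.png',t); cv2.imwrite('pics/s3.png',sc)
u,v=335,150; k=cv2.resize(t[v:v+90,u-15:u+115],None,fx=4,fy=4,interpolation=cv2.INTER_CUBIC)
# stay model projections for the numeric check of bright metal pixels
st=[chest(-.055,.138,.075),chest(-.0067,.138,.1185),chest(-.0341,.138,.149),chest(-.0455,.138,.1616)]
print(proj('top',st).round(1).tolist(),proj('scene',st).round(1).tolist())
Z=np.degrees(ch[2]); F=A('z',180); q=s['joint_positions'].copy(); q[5]=20
for th in(42,36,30):
    Q=tool(Z,th)*F; c=chest(-.0341,.138,.149); 
    for nm,P in(('pre',gp(c,Q)-Q.apply([0,0,.1])),('grasp',gp(c,Q))):
        q,e=ik(P,Q,q); print(th,nm,P.round(3),q.round(0),round(e,2))
E
```

```text
[ 0.45742035 -0.21729316  0.26796823] [171.3  22.5 160.8] [ -48.   -3.  104.   20.   64. -127.]
[[330.9, 243.1], [328.9, 223.3], [330.4, 232.6], [331.1, 236.6]] [[307.1, 259.6], [293.8, 261.5], [300.9, 249.4], [303.9, 244.3]]
42 pre [ 0.46  -0.062  0.209] [-43. -12. 130.  49.  43.   9.] 0.0
42 grasp [ 0.526 -0.054  0.135] [-32.   2. 134.  70.  26.  -8.] 0.0
36 pre [ 0.466 -0.061  0.215] [-36. -10. 124.  35.  44.  27.] 0.0
36 grasp [ 0.524 -0.054  0.134] [-28.   2. 128.  47.  27.  17.] 0.0
30 pre [ 0.473 -0.06   0.219] [-30.  -8. 118.  24.  47.  40.] 0.0
30 grasp [ 0.523 -0.055  0.133] [-25.   2. 123.  30.  32.  36.] 0.0
```

```bash
cat >> plan.py <<'E'
F=R.from_euler('z',180,degrees=True); Z=np.degrees(ch[2])
def tab(a,out=.045,tilt=36): # a deg of stay; returns TCP pose
    Q=tool(Z,tilt-a)*F; d=np.radians(42+a); x=-.055+.065*np.cos(d)-out*np.sin(d); z=.075+.065*np.sin(d)+out*np.cos(d)
    return gp(chest(x,.138,z),Q),Q
E
python3 - <<'E'
from plan import *
from kin import *
G,Q=tab(0); print(G)
pre=G-Q.apply([0,0,.09])
way=[(np.array([.45,-.14,.30]),tool(Z,30)*A('z',105),10),(pre,Q,14)]
steps(way); q=arm.state()['joint_positions']
for P,O,n in way+[(G,Q,8)]: q,e=ik(P,O,q); print(q.round(0),round(e,2))
E
```

```text
[ 0.52180173 -0.05478201  0.13656368]
{"dp":[0.002, 0.008, -0.003],"delta_rot":[-0.66, -0.13, 8.17]},
{"dp":[0.003, 0.007, -0.003],"delta_rot":[-0.66, -0.13, 8.17]},
{"dp":[0.004, 0.007, -0.003],"delta_rot":[-0.66, -0.13, 8.17]},
{"dp":[0.005, 0.006, -0.003],"delta_rot":[-0.66, -0.13, 8.17]},
{"dp":[0.005, 0.006, -0.003],"delta_rot":[-0.66, -0.14, 8.17]},
{"dp":[0.006, 0.005, -0.003],"delta_rot":[-0.66, -0.14, 8.17]},
{"dp":[0.007, 0.004, -0.003],"delta_rot":[-0.66, -0.13, 8.17]},
{"dp":[0.007, 0.003, -0.003],"delta_rot":[-0.66, -0.14, 8.17]},
---
{"dp":[0.008, 0.001, -0.002],"delta_rot":[-0.65, -0.13, 8.17]},
{"dp":[0.007, 0.001, -0.003],"delta_rot":[-0.66, -0.14, 8.17]},
{"dp":[0.005, -0.003, 0.007],"delta_rot":[-0.28, 0.37, 5.35]},
{"dp":[0.005, -0.003, 0.007],"delta_rot":[-0.28, 0.37, 5.35]},
{"dp":[0.004, -0.004, 0.007],"delta_rot":[-0.28, 0.36, 5.35]},
{"dp":[0.004, -0.004, 0.007],"delta_rot":[-0.28, 0.37, 5.35]},
{"dp":[0.003, -0.005, 0.007],"delta_rot":[-0.28, 0.37, 5.35]},
{"dp":[0.003, -0.005, 0.006],"delta_rot":[-0.28, 0.36, 5.35]},
---
{"dp":[0.002, -0.005, 0.007],"delta_rot":[-0.28, 0.37, 5.35]},
{"dp":[0.002, -0.005, 0.006],"delta_rot":[-0.28, 0.36, 5.35]},
{"dp":[0.001, -0.006, 0.006],"delta_rot":[-0.28, 0.37, 5.36]},
{"dp":[0.001, -0.006, 0.007],"delta_rot":[-0.28, 0.36, 5.35]},
{"dp":[0.0, -0.006, 0.006],"delta_rot":[-0.28, 0.37, 5.36]},
{"dp":[-0.0, -0.005, 0.007],"delta_rot":[-0.28, 0.36, 5.35]},
{"dp":[-0.001, -0.006, 0.006],"delta_rot":[-0.29, 0.37, 5.36]},
{"dp":[-0.002, -0.005, 0.007],"delta_rot":[-0.28, 0.36, 5.35]},
---
end [ 0.469 -0.061  0.209]
[-45. -10. 108.  26.  65. -45.] 0.0
[-35. -10. 125.  36.  43.  26.] 0.0
[-28.   1. 128.  47.  28.  17.] 0.0
```

Emit:
{"fn": "carry_out", "kwargs": {"motion": [{"dp":[0.002,0.008,-0.003],"delta_rot":[-0.66,-0.13,8.17]},{"dp":[0.003,0.007,-0.003],"delta_rot":[-0.66,-0.13,8.17]},{"dp":[0.004,0.007,-0.003],"delta_rot":[-0.66,-0.13,8.17]},{"dp":[0.005,0.006,-0.003],"delta_rot":[-0.66,-0.13,8.17]},{"dp":[0.005,0.006,-0.003],"delta_rot":[-0.66,-0.14,8.17]},{"dp":[0.006,0.005,-0.003],"delta_rot":[-0.66,-0.14,8.17]},{"dp":[0.007,0.004,-0.003],"delta_rot":[-0.66,-0.13,8.17]},{"dp":[0.007,0.003,-0.003],"delta_rot":[-0.66,-0.14,8.17]}], "hand": 0.04}}

```text
t: 26.35
eef_pos: [0.4526, -0.1563, 0.2938]
tool_rot: [151.3, 0.2, 97.9]
contact_force: [0.0, -0.4, -0.7]
opening: 0.422
```

Emit:
{"fn": "carry_out", "kwargs": {"motion": [{"dp":[0.008,0.001,-0.002],"delta_rot":[-0.65,-0.13,8.17]},{"dp":[0.007,0.001,-0.003],"delta_rot":[-0.66,-0.14,8.17]},{"dp":[0.005,-0.003,0.007],"delta_rot":[-0.28,0.37,5.35]},{"dp":[0.005,-0.003,0.007],"delta_rot":[-0.28,0.37,5.35]},{"dp":[0.004,-0.004,0.007],"delta_rot":[-0.28,0.36,5.35]},{"dp":[0.004,-0.004,0.007],"delta_rot":[-0.28,0.37,5.35]},{"dp":[0.003,-0.005,0.007],"delta_rot":[-0.28,0.37,5.35]},{"dp":[0.003,-0.005,0.006],"delta_rot":[-0.28,0.36,5.35]}]}}

```text
t: 27.15
eef_pos: [0.4593, -0.1069, 0.259]
tool_rot: [157.2, -23.8, 54.6]
contact_force: [1.3, 0.8, -1.5]
opening: 0.425
```

Emit:
{"fn": "carry_out", "kwargs": {"motion": [{"dp":[0.002,-0.005,0.007],"delta_rot":[-0.28,0.37,5.35]},{"dp":[0.002,-0.005,0.006],"delta_rot":[-0.28,0.36,5.35]},{"dp":[0.001,-0.006,0.006],"delta_rot":[-0.28,0.37,5.36]},{"dp":[0.001,-0.006,0.007],"delta_rot":[-0.28,0.36,5.35]},{"dp":[0,-0.006,0.006],"delta_rot":[-0.28,0.37,5.36]},{"dp":[0,-0.005,0.007],"delta_rot":[-0.28,0.36,5.35]},{"dp":[-0.001,-0.006,0.006],"delta_rot":[-0.29,0.37,5.36]},{"dp":[-0.002,-0.005,0.007],"delta_rot":[-0.28,0.36,5.35]}]}}

```text
t: 27.95
eef_pos: [0.4701, -0.0622, 0.208]
tool_rot: [180.0, -36.0, 6.6]
contact_force: [0.4, -0.1, -0.5]
opening: 0.426
```

```bash
python3 - <<'E'
from plan import *
s=arm.state(); p,r=cur(); print(p,s['tool_rot'].round(1),s['joint_positions'].round(0))
G,Q=tab(0); steps([(G,Q,8)])
g=G-Q.apply([0,0,.019])
t=cv2.imread('pics/t3.png');sc=cv2.imread('pics/s3.png'); ts=eyes.camera('top')[:,:,::-1]; ss=eyes.camera('scene')[:,:,::-1]
def k(im,n,u,v,mark=None):
    o=cv2.resize(im[v:v+75,u:u+100],None,fx=4,fy=4,interpolation=cv2.INTER_CUBIC)
    if mark is not None:
        for P,c in mark:
            q=(proj(n,P)[0]-[u,v]+.5)*4; cv2.circle(o,tuple(int(x) for x in q),3,c,1)
    return o
m=[(chest(-.055,.138,.075),(255,255,0)),(chest(-.0067,.138,.1185),(255,0,255)),(chest(-.0341,.138,.149),(0,0,255))]
cv2.imwrite('pics/g1.png',np.vstack([np.hstack([k(t,'top',330,195,m),k(sc,'scene',255,205,m)]),np.hstack([k(ts,'top',300,190,m),k(ss,'scene',255,200,m)])]))
E
```

```text
[ 0.470114   -0.06217176  0.20796535] [180.  -36.    6.6] [-36. -10. 125.  36.  43.  26.]
{"dp":[0.0, -0.0, 0.011],"delta_rot":[0.0, 0.0, -0.0]},
{"dp":[0.0, -0.0, 0.011],"delta_rot":[0.0, 0.0, -0.0]},
{"dp":[0.0, -0.0, 0.011],"delta_rot":[0.0, 0.0, -0.01]},
{"dp":[0.0, -0.0, 0.011],"delta_rot":[0.0, 0.01, -0.0]},
{"dp":[0.0, -0.0, 0.011],"delta_rot":[0.01, 0.0, -0.01]},
{"dp":[0.0, -0.0, 0.011],"delta_rot":[0.0, 0.01, -0.0]},
{"dp":[0.0, -0.001, 0.011],"delta_rot":[0.01, 0.0, -0.01]},
{"dp":[0.0, -0.0, 0.011],"delta_rot":[0.0, 0.01, -0.0]},
---
end [ 0.521 -0.055  0.137]
```

View pics/g1.png

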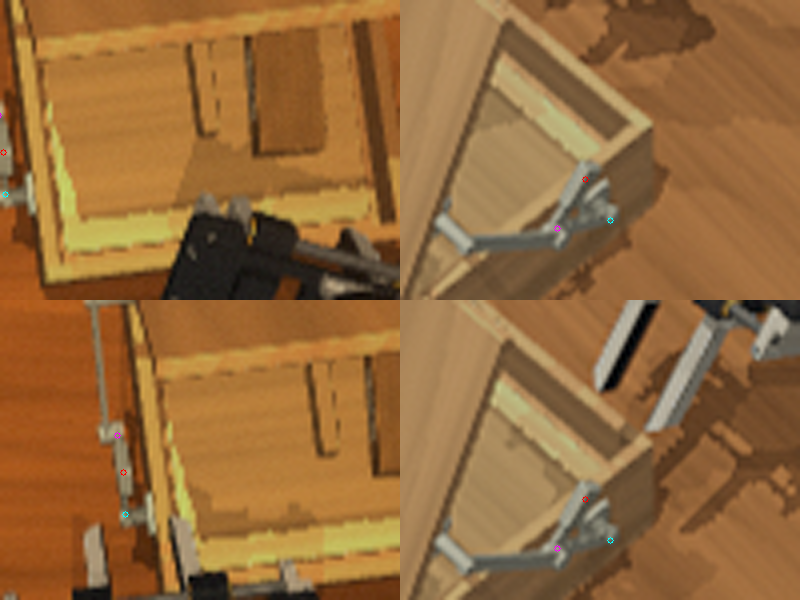

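Emit:
{"fn": "carry_out", "kwargs": {"motion": [{"dp":[0,0,0.012],"delta_rot":[0,0,0]},{"dp":[0,0,0.012],"delta_rot":[0,0,0]},{"dp":[0,0,0.012],"delta_rot":[0,0,0]},{"dp":[0,0,0.012],"delta_rot":[0,0,0]},{"dp":[0,0,0.012],"delta_rot":[0,0,0]},{"dp":[0,0,0.012],"delta_rot":[0,0,0]},{"dp":[0,0,0.01],"delta_rot":[0,0,0]},{"dp":[0,0,0.006],"delta_rot":[0,0,0]}]}}

```text
t: 28.85
eef_pos: [0.5223, -0.0566, 0.137]
tool_rot: [179.9, -36.0, 6.8]
contact_force: [-0.7, -0.4, -1.0]
opening: 0.425
```

Emit:
{"fn": "carry_out", "kwargs": {"motion": [{"dp":[0,0,0],"delta_rot":[0,0,0]},{"dp":[0,0,0],"delta_rot":[0,0,0]},{"dp":[0,0,0],"delta_rot":[0,0,0]},{"dp":[0,0,0],"delta_rot":[0,0,0]},{"dp":[0,0,0],"delta_rot":[0,0,0]},{"dp":[0,0,0],"delta_rot":[0,0,0]},{"dp":[0,0,0],"delta_rot":[0,0,0]},{"dp":[0,0,0],"delta_rot":[0,0,0]}], "hand": 0.0}}

```text
t: 29.65
eef_pos: [0.5218, -0.0554, 0.138]
tool_rot: [-179.9, -36.0, 6.7]
contact_force: [-2.1, 4.7, 5.5]
opening: 0.103
```

```bash
python3 - <<'E'
from plan import *
s=arm.state(); p,r=cur(); print(p,s['tool_rot'].round(1),s['joint_positions'].round(0),s['contact_force'].round(1),s['opening']*94)
g=p-r.apply([0,0,.019]); l=R.from_euler('z',-Z,degrees=True).apply(g-[ch[0],ch[1],0]); print('grasp pt chest',l)
# rotate grasp about pivot, from actual
pv=chest(-.055,l[1],.075); ax=R.from_euler('z',Z,degrees=True).apply([0,-1,0]); 
way=[]
for a in np.linspace(0,32,17)[1:]:
    T=R.from_rotvec(ax*np.radians(a)); way.append((pv+T.apply(p-pv),T*r,1))
steps(way)
E
```

```text
[ 0.52184859 -0.05541441  0.13797958] [-179.9  -36.     6.7] [-29.   1. 128.  47.  28.  17.] [-2.1  4.7  5.5] 9.649490663230834
grasp pt chest [-0.03684377  0.13733823  0.15334302]
{"dp":[-0.001, -0.0, -0.002],"delta_rot":[-0.0, 2.0, -0.0]},
{"dp":[-0.001, -0.0, -0.002],"delta_rot":[-0.0, 2.0, -0.01]},
{"dp":[-0.002, -0.0, -0.002],"delta_rot":[-0.0, 2.0, 0.0]},
{"dp":[-0.001, -0.0, -0.002],"delta_rot":[-0.0, 2.0, -0.0]},
{"dp":[-0.001, -0.0, -0.003],"delta_rot":[-0.01, 2.0, -0.01]},
{"dp":[-0.001, -0.0, -0.002],"delta_rot":[0.0, 2.0, 0.0]},
{"dp":[-0.001, -0.0, -0.002],"delta_rot":[0.0, 2.0, -0.0]},
{"dp":[-0.002, -0.0, -0.002],"delta_rot":[0.0, 2.0, -0.0]},
---
{"dp":[-0.001, -0.0, -0.002],"delta_rot":[0.0, 2.0, -0.01]},
{"dp":[-0.001, -0.0, -0.002],"delta_rot":[-0.0, 2.0, 0.0]},
{"dp":[-0.001, -0.0, -0.002],"delta_rot":[-0.0, 2.0, -0.0]},
{"dp":[-0.002, -0.0, -0.002],"delta_rot":[-0.0, 2.0, -0.01]},
{"dp":[-0.001, -0.0, -0.002],"delta_rot":[-0.0, 2.0, 0.0]},
{"dp":[-0.001, -0.0, -0.002],"delta_rot":[-0.0, 2.0, -0.0]},
{"dp":[-0.001, -0.0, -0.003],"delta_rot":[-0.01, 2.0, -0.0]},
{"dp":[-0.001, -0.0, -0.002],"delta_rot":[0.0, 2.0, -0.01]},
---
end [ 0.484 -0.06   0.144]
```

Emit:
{"fn": "carry_out", "kwargs": {"motion": [{"dp":[-0.001,0,-0.002],"delta_rot":[0,2,0]},{"dp":[-0.001,0,-0.002],"delta_rot":[0,2,0]},{"dp":[-0.002,0,-0.002],"delta_rot":[0,2,0]},{"dp":[-0.001,0,-0.002],"delta_rot":[0,2,0]},{"dp":[-0.001,0,-0.003],"delta_rot":[0,2,0]},{"dp":[-0.001,0,-0.002],"delta_rot":[0,2,0]},{"dp":[-0.001,0,-0.002],"delta_rot":[0,2,0]},{"dp":[-0.002,0,-0.002],"delta_rot":[0,2,0]}]}}

```text
t: 30.45
eef_pos: [0.5038, -0.0575, 0.1446]
tool_rot: [179.9, -52.3, 6.9]
contact_force: [-2.3, 7.0, 6.8]
opening: 0.105
```

```bash
python3 - <<'E'
from plan import *
from kin import *
s=arm.state(); p,r=cur(); q=s['joint_positions']; print(p,q.round(1),s['contact_force'].round(1))
g=p-r.apply([0,0,.019]); l=R.from_euler('z',-Z,degrees=True).apply(g-[ch[0],ch[1],0]); print('grasp pt chest',l,'stay deg',np.degrees(np.arctan2(l[2]-.075,l[0]+.055)-np.arctan2(.15334-.075,-.03684+.055)))
pv=chest(-.055,l[1],.075); ax=R.from_euler('z',Z,degrees=True).apply([0,-1,0]); way=[];w2=[]
for a in np.linspace(0,16,9)[1:]:
    T=R.from_rotvec(ax*np.radians(a)); way.append((pv+T.apply(p-pv),T*r,1)); w2.append((pv+T.apply(g-pv)+(p-g),r,1))
for w in(way,w2): 
    qq=q
    for P,Q,n in w[3::4]: qq,e=ik(P,Q,qq); print(qq.round(0),round(e,2))
steps(way);steps(w2)
E
```

```text
[ 0.50381204 -0.05754214  0.14460691] [-44.    1.9 144.   96.8  38.1 -45.5] [-2.3  7.   6.8]
grasp pt chest [-0.05885757  0.13730517  0.15622887] stay deg 15.770163745535395
[-53.   9. 153. 109.  53. -70.] 0.0
[-61.  13. 154. 103.  60. -75.] 1.58
[-46.   1. 145.  95.  39. -46.] 0.0
[-49.   1. 146.  94.  41. -47.] 0.0
{"dp":[-0.001, -0.0, -0.002],"delta_rot":[-0.01, 2.0, -0.0]},
{"dp":[-0.001, -0.0, -0.002],"delta_rot":[-0.0, 2.0, -0.01]},
{"dp":[-0.002, -0.0, -0.002],"delta_rot":[-0.01, 2.0, 0.0]},
{"dp":[-0.001, -0.0, -0.003],"delta_rot":[-0.0, 2.0, -0.0]},
{"dp":[-0.001, -0.0, -0.002],"delta_rot":[-0.01, 2.0, -0.01]},
{"dp":[-0.001, -0.0, -0.002],"delta_rot":[-0.01, 2.0, 0.0]},
{"dp":[-0.002, -0.0, -0.002],"delta_rot":[-0.0, 2.0, -0.0]},
{"dp":[-0.001, -0.0, -0.002],"delta_rot":[-0.01, 2.0, -0.01]},
---
end [ 0.484 -0.06   0.145]
{"dp":[-0.002, -0.0, -0.002],"delta_rot":[0.0, 0.0, 0.0]},
{"dp":[-0.002, -0.0, -0.002],"delta_rot":[0.0, 0.0, 0.0]},
{"dp":[-0.002, -0.0, -0.002],"delta_rot":[0.0, 0.0, 0.0]},
{"dp":[-0.002, -0.0, -0.002],"delta_rot":[0.0, 0.0, 0.0]},
{"dp":[-0.002, -0.0, -0.002],"delta_rot":[0.0, 0.0, 0.0]},
{"dp":[-0.002, -0.0, -0.002],"delta_rot":[0.0, 0.0, 0.0]},
{"dp":[-0.003, -0.0, -0.001],"delta_rot":[0.0, 0.0, 0.0]},
{"dp":[-0.002, -0.0, -0.002],"delta_rot":[0.0, 0.0, 0.0]},
---
end [ 0.482 -0.06   0.14 ]
```

Emit:
{"fn": "carry_out", "kwargs": {"motion": [{"dp":[-0.002,0,-0.002],"delta_rot":[0,0.5,0]},{"dp":[-0.002,0,-0.002],"delta_rot":[0,0.5,0]},{"dp":[-0.002,0,-0.002],"delta_rot":[0,0.5,0]},{"dp":[-0.002,0,-0.002],"delta_rot":[0,0.5,0]},{"dp":[-0.002,0,-0.002],"delta_rot":[0,0,0]},{"dp":[-0.002,0,-0.002],"delta_rot":[0,0,0]},{"dp":[-0.003,0,-0.001],"delta_rot":[0,0,0]},{"dp":[-0.002,0,-0.002],"delta_rot":[0,0,0]}]}}

```text
t: 31.25
eef_pos: [0.4828, -0.06, 0.1406]
tool_rot: [180.0, -54.4, 6.9]
contact_force: [7.2, 5.4, 2.5]
opening: 0.105
```

```bash
cat > stayang.py <<'E'
from plan import *
s=arm.state(); p,r=cur(); print(p,s['tool_rot'].round(1),s['joint_positions'].round(1),s['contact_force'].round(1),s['opening'])
g=p-r.apply([0,0,.019]); l=R.from_euler('z',-Z,degrees=True).apply(g-[ch[0],ch[1],0]); print('grasp pt chest',l,'stay rad',np.arctan2(l[2]-.075,l[0]+.055)-np.arctan2(.15334-.075,-.03684+.055))
E
python3 stayang.py
python3 - <<'E'
from plan import *
# lid free edge check in top image: bright strip; compare with initial along columns
b=cv2.imread('pics/t3.png').astype(int); a=eyes.camera('top')[:,:,::-1]; cv2.imwrite('pics/t4.png',a)
for th in(0,.05,.1,.15):
    x=.115-.25*np.cos(np.radians(62)-th); z=.11+.25*np.sin(np.radians(62)-th); print(th,proj('top',[chest(x,.0,z)]).round(1))
c=int(proj('top',[chest(0,0,.33)])[0,0]); print(c); 
for im in(b,a): print(im[195:225,c].astype(int).sum(1).tolist())
E
```

```text
[ 0.48279537 -0.0599643   0.14061867] [180.  -54.4   6.9] [-51.2   2.8 148.3  97.8  44.1 -53.8] [7.2 5.4 2.5] 0.10511226134804147
grasp pt chest [-0.0804238   0.13729333  0.15168933] stay rad 0.5479016333957543
0 [[393.1 202.2]]
0.05 [[393.4 207.6]]
0.1 [[393.6 212.7]]
0.15 [[393.7 217.7]]
392
[317, 326, 314, 355, 416, 407, 412, 405, 326, 156, 172, 181, 214, 238, 232, 274, 254, 225, 222, 218, 225, 220, 225, 205, 191, 207, 210, 217, 241, 248]
[329, 333, 349, 344, 341, 342, 345, 341, 334, 338, 331, 356, 385, 393, 398, 404, 335, 211, 215, 224, 225, 222, 221, 220, 197, 200, 205, 232, 231, 239]
```

Emit:
{"fn": "carry_out", "kwargs": {"motion": [{"dp":[0,0,0],"delta_rot":[0,0,0]},{"dp":[0,0,0],"delta_rot":[0,0,0]},{"dp":[0,0,0],"delta_rot":[0,0,0]},{"dp":[0,0,-0.005],"delta_rot":[0,0,0]},{"dp":[0,0,-0.015],"delta_rot":[0,0,0]},{"dp":[0,0,-0.02],"delta_rot":[0,-1,0]},{"dp":[0,0,-0.02],"delta_rot":[0,-2,0]},{"dp":[0,0,-0.02],"delta_rot":[0,-2,0]}], "hand": 0.04}}

```text
t: 32.1
eef_pos: [0.4164, -0.0688, 0.1862]
tool_rot: [180.0, -48.8, 6.6]
contact_force: [1.3, 0.2, 0.0]
opening: 0.427
```

```bash
cat >> plan.py <<'E'
def lidp(phi,rho=.22,dn=0.): # TCP so that the bottom -x corner sits dn above the top face; phi deg
    f=np.radians(phi); x=.115-rho*np.cos(f)+(.012+dn)*np.sin(f)+.008; z=.11+rho*np.sin(f)+(.012+dn)*np.cos(f); return chest(x,0,z)
E
python3 - <<'E'
from plan import *
from kin import *
s=arm.state(); p,r=cur(); q=s['joint_positions']; print(p,s['tool_rot'].round(1),q.round(1))
V=tool(Z,0)*F; C=lidp(57.4,.22,.022); up=C+[0,0,.09]
way=[(np.array([.41,-.10,.30]),tool(Z,25)*F,8),(np.array([.44,-.16,.42]),V,8),(up,V,8),(C,V,4),(lidp(57.4),V,4)]
steps(way)
for P,Q,n in way+[(lidp(30),V,1),(lidp(0),V,1)]: q,e=ik(P,Q,q); print(P.round(3),q.round(0),round(e,2))
E
```

```text
[ 0.41644346 -0.06883386  0.18616273] [180.  -48.8   6.6] [-64.9 -13.9 141.5  62.2  53.7 -21.3]
{"dp":[0.01, 0.004, -0.01],"delta_rot":[0.01, -2.98, -0.01]},
{"dp":[0.009, 0.004, -0.011],"delta_rot":[0.01, -2.98, -0.01]},
{"dp":[0.009, 0.004, -0.011],"delta_rot":[0.01, -2.97, -0.01]},
{"dp":[0.008, 0.004, -0.012],"delta_rot":[0.01, -2.98, -0.0]},
{"dp":[0.008, 0.004, -0.012],"delta_rot":[0.01, -2.97, -0.01]},
{"dp":[0.007, 0.003, -0.013],"delta_rot":[0.01, -2.98, -0.0]},
{"dp":[0.006, 0.004, -0.013],"delta_rot":[0.01, -2.97, -0.01]},
{"dp":[0.005, 0.003, -0.013],"delta_rot":[0.0, -2.98, 0.0]},
---
{"dp":[0.009, 0.008, -0.012],"delta_rot":[0.0, -3.12, -0.0]},
{"dp":[0.008, 0.008, -0.013],"delta_rot":[0.0, -3.13, -0.0]},
{"dp":[0.008, 0.008, -0.013],"delta_rot":[0.0, -3.12, -0.0]},
{"dp":[0.007, 0.008, -0.014],"delta_rot":[0.0, -3.13, -0.0]},
{"dp":[0.006, 0.008, -0.014],"delta_rot":[0.0, -3.12, -0.0]},
{"dp":[0.005, 0.008, -0.014],"delta_rot":[0.0, -3.13, -0.0]},
{"dp":[0.005, 0.008, -0.015],"delta_rot":[0.0, -3.12, -0.0]},
{"dp":[0.003, 0.007, -0.015],"delta_rot":[0.0, -3.13, -0.0]},
[... 670 characters left out ...]
"delta_rot":[0.0, 0.0, -0.0]},
{"dp":[-0.005, 0.0, 0.003],"delta_rot":[0.0, 0.0, -0.0]},
{"dp":[-0.004, 0.0, 0.003],"delta_rot":[0.0, 0.0, -0.0]},
{"dp":[-0.005, 0.0, 0.003],"delta_rot":[0.0, 0.0, -0.0]},
{"dp":[-0.004, 0.0, 0.002],"delta_rot":[0.0, 0.0, -0.0]},
---
end [ 0.578 -0.187  0.302]
[ 0.41 -0.1   0.3 ] [-40. -13. 108.  19.  69.  39.] 0.0
[ 0.44 -0.16  0.42] [-29.   4.  72.   0. 105.  55.] 0.0
[ 0.596 -0.185  0.404] [-24.  19.  55.   0. 107.  60.] 0.0
[ 0.596 -0.185  0.314] [-24.  18.  68.  -0.  94.  60.] 0.0
[ 0.578 -0.187  0.302] [-25.  17.  71.  -0.  92.  59.] 0.0
[ 0.502 -0.196  0.23 ] [-29.  12.  88.  -0.  80.  55.] 0.0
[ 0.467 -0.2    0.122] [-31.  14. 102.  -0.  64.  52.] 0.0
```

Emit:
{"fn": "carry_out", "kwargs": {"motion": [{"dp":[0.01,0.004,-0.01],"delta_rot":[0,-2.98,0]},{"dp":[0.009,0.004,-0.011],"delta_rot":[0,-2.98,0]},{"dp":[0.009,0.004,-0.011],"delta_rot":[0,-2.98,0]},{"dp":[0.008,0.004,-0.012],"delta_rot":[0,-2.98,0]},{"dp":[0.008,0.004,-0.012],"delta_rot":[0,-2.98,0]},{"dp":[0.007,0.003,-0.013],"delta_rot":[0,-2.98,0]},{"dp":[0.006,0.004,-0.013],"delta_rot":[0,-2.98,0]},{"dp":[0.005,0.003,-0.013],"delta_rot":[0,-2.98,0]}], "hand": 0.0}}

```text
t: 32.9
eef_pos: [0.4103, -0.0998, 0.301]
tool_rot: [179.9, -25.1, 6.7]
contact_force: [0.6, 0.4, -0.8]
opening: 0.002
```

Emit:
{"fn": "carry_out", "kwargs": {"motion": [{"dp":[0.009,0.008,-0.012],"delta_rot":[0,-3.12,0]},{"dp":[0.008,0.008,-0.013],"delta_rot":[0,-3.13,0]},{"dp":[0.008,0.008,-0.013],"delta_rot":[0,-3.12,0]},{"dp":[0.007,0.008,-0.014],"delta_rot":[0,-3.13,0]},{"dp":[0.006,0.008,-0.014],"delta_rot":[0,-3.12,0]},{"dp":[0.005,0.008,-0.014],"delta_rot":[0,-3.13,0]},{"dp":[0.005,0.008,-0.015],"delta_rot":[0,-3.12,0]},{"dp":[0.003,0.007,-0.015],"delta_rot":[0,-3.13,0]}]}}

```text
t: 33.7
eef_pos: [0.4407, -0.1599, 0.421]
tool_rot: [179.9, -0.1, 6.6]
contact_force: [0.1, -0.9, -0.3]
opening: 0.002
```

Emit:
{"fn": "carry_out", "kwargs": {"motion": [{"dp":[0.019,0.005,0.002],"delta_rot":[0,0,0]},{"dp":[0.019,0.005,0.002],"delta_rot":[0,0,0]},{"dp":[0.019,0.006,0.002],"delta_rot":[0,0,0]},{"dp":[0.019,0.005,0.002],"delta_rot":[0,0,0]},{"dp":[0.019,0.006,0.002],"delta_rot":[0,0,0]},{"dp":[0.019,0.005,0.002],"delta_rot":[0,0,0]},{"dp":[0.019,0.006,0.002],"delta_rot":[0,0,0]},{"dp":[0.019,0.005,0.003],"delta_rot":[0,0,0]}]}}

```text
t: 34.5
eef_pos: [0.5973, -0.1849, 0.4034]
tool_rot: [180.0, -0.2, 6.6]
contact_force: [-0.1, -0.1, 0.2]
opening: 0.002
```

```bash
python3 - <<'E'
from plan import *
s=arm.state(); p,r=cur(); print(p,s['tool_rot'].round(1),s['joint_positions'].round(0),s['contact_force'].round(1))
V=tool(Z,0)*F
way=[(lidp(57.4,.22,.022),V,8)]+[(lidp(a),V,1) for a in np.r_[60.5,59,57.4,56,54.5,53,51.5,50]]
steps(way)
E
```

```text
[ 0.59733782 -0.18490424  0.40338618] [180.   -0.2   6.6] [-24.  18.  55.   0. 106.  60.] [-0.1 -0.1  0.2]
{"dp":[-0.0, -0.0, 0.011],"delta_rot":[0.0, -0.02, 0.0]},
{"dp":[-0.0, -0.0, 0.011],"delta_rot":[0.0, -0.02, 0.0]},
{"dp":[-0.0, -0.0, 0.011],"delta_rot":[0.01, -0.02, 0.0]},
{"dp":[-0.0, -0.0, 0.011],"delta_rot":[0.0, -0.02, 0.0]},
{"dp":[-0.0, -0.0, 0.011],"delta_rot":[0.01, -0.02, 0.0]},
{"dp":[-0.0, -0.0, 0.012],"delta_rot":[0.0, -0.02, 0.0]},
{"dp":[-0.001, -0.0, 0.011],"delta_rot":[0.01, -0.02, 0.0]},
{"dp":[-0.0, -0.0, 0.012],"delta_rot":[0.0, -0.01, 0.0]},
---
{"dp":[-0.008, -0.0, 0.006],"delta_rot":[0.0, -0.0, 0.0]},
{"dp":[-0.006, -0.0, 0.003],"delta_rot":[0.0, -0.0, 0.0]},
{"dp":[-0.005, -0.0, 0.003],"delta_rot":[0.0, -0.0, 0.0]},
{"dp":[-0.005, -0.0, 0.002],"delta_rot":[0.0, -0.0, 0.0]},
{"dp":[-0.004, -0.0, 0.003],"delta_rot":[0.0, -0.0, 0.0]},
{"dp":[-0.005, -0.0, 0.003],"delta_rot":[0.0, -0.0, 0.0]},
{"dp":[-0.005, -0.0, 0.004],"delta_rot":[0.0, -0.0, 0.0]},
{"dp":[-0.005, -0.0, 0.003],"delta_rot":[0.0, -0.0, 0.0]},
---
end [ 0.554 -0.19   0.286]
```

Emit:
{"fn": "carry_out", "kwargs": {"motion": [{"dp":[0,0,0.011],"delta_rot":[0,0,0]},{"dp":[0,0,0.011],"delta_rot":[0,0,0]},{"dp":[0,0,0.011],"delta_rot":[0,0,0]},{"dp":[0,0,0.011],"delta_rot":[0,0,0]},{"dp":[0,0,0.011],"delta_rot":[0,0,0]},{"dp":[0,0,0.012],"delta_rot":[0,0,0]},{"dp":[-0.001,0,0.011],"delta_rot":[0,0,0]},{"dp":[0,0,0.012],"delta_rot":[0,0,0]}]}}

```text
t: 35.3
eef_pos: [0.5953, -0.1847, 0.3134]
tool_rot: [180.0, -0.2, 6.6]
contact_force: [0.0, 0.7, 0.2]
opening: 0.002
```

Emit:
{"fn": "carry_out", "kwargs": {"motion": [{"dp":[-0.006,0,0.006],"delta_rot":[0,0,0]},{"dp":[-0.006,0,0.003],"delta_rot":[0,0,0]},{"dp":[-0.006,0,0.003],"delta_rot":[0,0,0]},{"dp":[-0.005,0,0.002],"delta_rot":[0,0,0]},{"dp":[-0.005,0,0.003],"delta_rot":[0,0,0]},{"dp":[-0.005,0,0.003],"delta_rot":[0,0,0]},{"dp":[-0.005,0,0.004],"delta_rot":[0,0,0]},{"dp":[-0.005,0,0.003],"delta_rot":[0,0,0]}]}}

```text
t: 36.1
eef_pos: [0.5525, -0.1898, 0.2869]
tool_rot: [179.9, -0.2, 6.6]
contact_force: [3.3, -0.1, -0.3]
opening: 0.006
```

```bash
python3 - <<'E'
from plan import *
s=arm.state(); p,r=cur(); print(p,s['tool_rot'].round(1),s['contact_force'].round(1)); print([lidp(a).round(3).tolist() for a in(52,50,48)])
V=tool(Z,0)*F
a=eyes.camera('top')[:,:,::-1]; cv2.imwrite('pics/t5.png',a)
steps([(lidp(x),V,1) for x in np.linspace(50,1,25)[1:]])
E
```

```text
[ 0.55253792 -0.18978372  0.28686395] [179.9  -0.2   6.6] [ 3.3 -0.1 -0.3]
[[0.56, -0.189, 0.291], [0.554, -0.19, 0.286], [0.548, -0.191, 0.282]]
{"dp":[-0.004, 0.001, 0.005],"delta_rot":[0.03, -0.06, -0.0]},
{"dp":[-0.006, -0.0, 0.005],"delta_rot":[-0.0, 0.0, -0.0]},
{"dp":[-0.005, -0.0, 0.005],"delta_rot":[-0.0, 0.0, -0.0]},
{"dp":[-0.006, -0.0, 0.006],"delta_rot":[-0.0, 0.0, -0.0]},
{"dp":[-0.005, -0.0, 0.005],"delta_rot":[-0.0, 0.0, -0.0]},
{"dp":[-0.006, -0.0, 0.006],"delta_rot":[-0.0, 0.0, -0.0]},
{"dp":[-0.005, -0.0, 0.006],"delta_rot":[-0.0, 0.0, -0.0]},
{"dp":[-0.005, -0.0, 0.006],"delta_rot":[-0.0, 0.0, -0.0]},
---
{"dp":[-0.004, -0.0, 0.007],"delta_rot":[-0.0, 0.0, -0.0]},
{"dp":[-0.004, -0.0, 0.006],"delta_rot":[-0.0, 0.0, -0.0]},
{"dp":[-0.005, -0.0, 0.007],"delta_rot":[-0.0, 0.0, -0.0]},
{"dp":[-0.003, -0.0, 0.007],"delta_rot":[-0.0, 0.0, -0.0]},
{"dp":[-0.004, -0.0, 0.007],"delta_rot":[-0.0, 0.0, -0.0]},
{"dp":[-0.004, -0.0, 0.007],"delta_rot":[-0.0, 0.0, -0.0]},
{"dp":[-0.003, -0.0, 0.007],"delta_rot":[-0.0, 0.0, -0.0]},
{"dp":[-0.003, -0.0, 0.007],"delta_rot":[-0.0, 0.0, -0.0]},
---
{"dp":[-0.002, -0.0, 0.008],"delta_rot":[-0.0, 0.0, -0.0]},
{"dp":[-0.002, -0.0, 0.007],"delta_rot":[-0.0, 0.0, -0.0]},
{"dp":[-0.003, -0.0, 0.008],"delta_rot":[-0.0, 0.0, -0.0]},
{"dp":[-0.001, -0.0, 0.007],"delta_rot":[-0.0, 0.0, -0.0]},
{"dp":[-0.002, -0.0, 0.008],"delta_rot":[-0.0, 0.0, -0.0]},
{"dp":[-0.001, -0.0, 0.008],"delta_rot":[-0.0, 0.0, -0.0]},
{"dp":[-0.001, -0.0, 0.008],"delta_rot":[-0.0, 0.0, -0.0]},
{"dp":[-0.001, -0.0, 0.008],"delta_rot":[-0.0, 0.0, -0.0]},
---
end [ 0.467 -0.201  0.125]
```

Emit:
{"fn": "carry_out", "kwargs": {"motion": [{"dp":[-0.004,0,0.005],"delta_rot":[0,0,0]},{"dp":[-0.006,0,0.005],"delta_rot":[0,0,0]},{"dp":[-0.005,0,0.005],"delta_rot":[0,0,0]},{"dp":[-0.006,0,0.006],"delta_rot":[0,0,0]},{"dp":[-0.005,0,0.005],"delta_rot":[0,0,0]},{"dp":[-0.006,0,0.006],"delta_rot":[0,0,0]},{"dp":[-0.005,0,0.006],"delta_rot":[0,0,0]},{"dp":[-0.005,0,0.006],"delta_rot":[0,0,0]}]}}

```text
t: 36.95
eef_pos: [0.5108, -0.1946, 0.2422]
tool_rot: [180.0, -0.2, 6.6]
contact_force: [-0.7, -0.7, 1.5]
opening: 0.004
```

Emit:
{"fn": "carry_out", "kwargs": {"motion": [{"dp":[-0.004,0,0.007],"delta_rot":[0,0,0]},{"dp":[-0.004,0,0.006],"delta_rot":[0,0,0]},{"dp":[-0.005,0,0.007],"delta_rot":[0,0,0]},{"dp":[-0.003,0,0.007],"delta_rot":[0,0,0]},{"dp":[-0.004,0,0.007],"delta_rot":[0,0,0]},{"dp":[-0.004,0,0.007],"delta_rot":[0,0,0]},{"dp":[-0.003,0,0.007],"delta_rot":[0,0,0]},{"dp":[-0.003,0,0.007],"delta_rot":[0,0,0]}]}}

```text
t: 37.75
eef_pos: [0.4817, -0.1979, 0.1872]
tool_rot: [180.0, -0.2, 6.6]
contact_force: [1.1, -0.1, 0.9]
opening: 0.003
```

```bash
python3 - <<'E'
from plan import *
s=arm.state(); p,r=cur(); print(p,s['tool_rot'].round(1),s['contact_force'].round(1))
V=tool(Z,0)*F
steps([(lidp(x),V,1) for x in np.linspace(18,1,9)[1:]])
E
```

```text
[ 0.48167212 -0.19790067  0.18720351] [180.   -0.2   6.6] [ 1.1 -0.1  0.9]
{"dp":[-0.003, 0.0, 0.005],"delta_rot":[0.03, -0.2, 0.01]},
{"dp":[-0.003, 0.0, 0.008],"delta_rot":[-0.0, 0.0, -0.0]},
{"dp":[-0.002, 0.0, 0.008],"delta_rot":[-0.0, 0.0, -0.0]},
{"dp":[-0.002, 0.0, 0.008],"delta_rot":[-0.0, 0.0, -0.0]},
{"dp":[-0.002, 0.0, 0.008],"delta_rot":[-0.0, 0.0, -0.0]},
{"dp":[-0.001, 0.0, 0.008],"delta_rot":[-0.0, 0.0, -0.0]},
{"dp":[-0.001, 0.0, 0.008],"delta_rot":[-0.0, 0.0, -0.0]},
{"dp":[-0.001, 0.0, 0.008],"delta_rot":[-0.0, 0.0, -0.0]},
---
end [ 0.467 -0.2    0.126]
```

Emit:
{"fn": "carry_out", "kwargs": {"motion": [{"dp":[-0.003,0,0.006],"delta_rot":[0,0,0]},{"dp":[-0.003,0,0.008],"delta_rot":[0,0,0]},{"dp":[-0.002,0,0.008],"delta_rot":[0,0,0]},{"dp":[-0.002,0,0.007],"delta_rot":[0,0,0]},{"dp":[-0.002,0,0.007],"delta_rot":[0,0,0]},{"dp":[-0.001,0,0.007],"delta_rot":[0,0,0]},{"dp":[-0.001,0,0.006],"delta_rot":[0,0,0]},{"dp":[0,0,0.005],"delta_rot":[0,0,0]}]}}

```text
t: 38.55
eef_pos: [0.4673, -0.1997, 0.1331]
tool_rot: [180.0, -0.1, 6.7]
contact_force: [-0.8, 0.7, 0.8]
opening: 0.006
```

Emit:
{"fn": "carry_out", "kwargs": {"motion": [{"dp":[0,0,0.002],"delta_rot":[0,0,0]},{"dp":[0,0,0.002],"delta_rot":[0,0,0]},{"dp":[0,0,0.002],"delta_rot":[0,0,0]},{"dp":[0,0,0.001],"delta_rot":[0,0,0]},{"dp":[0,0,0.001],"delta_rot":[0,0,0]},{"dp":[0,0,0],"delta_rot":[0,0,0]},{"dp":[0,0,0],"delta_rot":[0,0,0]},{"dp":[0,0,0],"delta_rot":[0,0,0]}]}}

```text
t: 39.35
eef_pos: [0.4682, -0.1997, 0.1258]
tool_rot: [180.0, -0.2, 6.6]
contact_force: [0.7, -0.3, 0.1]
opening: 0.006
```

Emit:
{"fn": "carry_out", "kwargs": {"motion": [{"dp":[0,0,0.001],"delta_rot":[0,0,0]},{"dp":[0,0,0.001],"delta_rot":[0,0,0]},{"dp":[0,0,0.001],"delta_rot":[0,0,0]},{"dp":[0,0,0.001],"delta_rot":[0,0,0]},{"dp":[0,0,0],"delta_rot":[0,0,0]},{"dp":[0,0,0],"delta_rot":[0,0,0]},{"dp":[0,0,0],"delta_rot":[0,0,0]},{"dp":[0,0,0],"delta_rot":[0,0,0]}]}}

```text
t: 40.15
eef_pos: [0.468, -0.1997, 0.1222]
tool_rot: [179.9, -0.2, 6.6]
contact_force: [-0.5, 0.4, 5.3]
opening: 0.003
```

Emit:
{"fn": "carry_out", "kwargs": {"motion": [{"dp":[0,0,0.001],"delta_rot":[0,0,0]},{"dp":[0,0,0],"delta_rot":[0,0,0]},{"dp":[0,0,0.001],"delta_rot":[0,0,0]},{"dp":[0,0,0],"delta_rot":[0,0,0]},{"dp":[0,0,0],"delta_rot":[0,0,0]},{"dp":[0,0,0],"delta_rot":[0,0,0]},{"dp":[0,0,0],"delta_rot":[0,0,0]},{"dp":[0,0,0],"delta_rot":[0,0,0]}]}}

```text
t: 40.95
eef_pos: [0.4681, -0.1998, 0.1221]
tool_rot: [179.9, -0.2, 6.7]
contact_force: [-4.6, 2.2, 16.2]
opening: 0.009
```

Emit:
{"fn": "carry_out", "kwargs": {"motion": [{"dp":[0,0,-0.002],"delta_rot":[0,0,0]},{"dp":[0,0,-0.005],"delta_rot":[0,0,0]},{"dp":[0,0,-0.015],"delta_rot":[0,0,0]},{"dp":[0,0,-0.02],"delta_rot":[0,0,0]},{"dp":[0,0,-0.02],"delta_rot":[0,0,0]},{"dp":[-0.02,0,-0.02],"delta_rot":[0,0,0]},{"dp":[-0.03,0,-0.01],"delta_rot":[0,0,0]},{"dp":[-0.03,0,0],"delta_rot":[0,0,0]}]}}

```text
t: 41.75
eef_pos: [0.3884, -0.2095, 0.2126]
tool_rot: [179.9, -0.3, 6.7]
contact_force: [-0.6, 0.2, -0.2]
opening: 0.006
```

```bash
python3 - <<'E'
from plan import *
a=eyes.camera('top')[:,:,::-1]; b=cv2.imread('pics/top0.png'); s=eyes.camera('scene')[:,:,::-1]; cv2.imwrite('pics/tf.png',a); cv2.imwrite('pics/sf.png',s)
E=lambda th,y:chest(.115-.25*np.cos(th),y,.11+.25*np.sin(th))
# scene: front lid edge brightness profile, along vertical column at y=.06
for y in(.1,.08):
  for n,im in(('scene',s),('top',a)):
    q=proj(n,[E(0,y)+[0,0,.012],E(0,y),E(.035,y)]); c=int(q[0,0]); v=int(q[0,1]); print(n,q.round(1).tolist(),c,v-10,im[v-10:v+12,c].astype(int).sum(1).tolist())
# bystanders: shift between start and now in the top view
for nm,(u,v) in dict(can_or_jar=(207,182),jar2=(277,181),bowl=(305,144),oil=(515,207),mug=(481,291),spice=(441,326)).items():
    t=b[v-18:v+19,u-20:u+21]; w=a[v-30:v+31,u-32:u+33]; m=cv2.matchTemplate(w,t,cv2.TM_CCOEFF_NORMED); _,x,_,l=cv2.minMaxLoc(m); print(nm,'shift',l[0]-12,l[1]-12,round(x,2))
print(arm.state()['contact_force'].round(1),arm.state()['t'])
E
```

```text
scene [[318.1, 225.9], [318.0, 228.4], [318.0, 226.6]] 318 215 [287, 292, 293, 306, 307, 301, 293, 285, 295, 270, 388, 483, 484, 466, 458, 459, 469, 461, 359, 205, 249, 297]
top [[349.9, 270.8], [349.6, 270.9], [349.8, 270.7]] 349 260 [441, 436, 439, 434, 433, 442, 431, 427, 441, 429, 438, 385, 251, 155, 162, 166, 150, 148, 153, 169, 150, 160]
scene [[313.2, 221.9], [313.2, 224.4], [313.1, 222.6]] 313 211 [331, 323, 335, 320, 302, 301, 290, 283, 293, 284, 388, 486, 487, 471, 470, 472, 475, 474, 475, 472, 472, 467]
top [[357.6, 269.8], [357.3, 269.9], [357.5, 269.8]] 357 259 [429, 418, 410, 421, 421, 422, 417, 410, 424, 427, 430, 380, 240, 153, 131, 132, 124, 123, 134, 126, 140, 126]
can_or_jar shift 0 0 1.0
jar2 shift 0 0 1.0
bowl shift 0 0 1.0
oil shift 0 0 1.0
mug shift 0 0 0.75
spice shift 2 0 0.39
[-0.3  0.3 -0.1] 41.85
```

```bash
python3 -c "
from bench import finish_job
print(finish_job())"
```

```text
the job is handed in; nothing more can be done
None
```

I finished all four steps in order and handed the job in at about 42 s. `finish_job()` gives no verdict, so the result rests on my own checks.

**What I did**
- **Divider:** it went in slanting, touched down on the ledge at its expected height, and I let it go. In the pictures it lay flat and centred. On the way in there was a brief 16 N push, probably the divider against the lid; I backed off about 6 mm and it cleared. My first grasp of the divider stopped too high because joint 4 reached its limit, so I regrasped at 24° tilt.
- **Carton:** I took the middle-sized one (grip width read 43.6 mm against 44 mm) and laid it beside the grip. A picture afterwards showed it flat on the divider.
- **Stay:** I lifted it by the tab to about 0.55 rad, with the lid down only about 0.08 rad at that point.
- **Lid:** I lowered it at roughly 0.5 rad/s or slower until it met a hard stop (16 N, no further travel).

**Last checks**
- **Lid:** its edge in the scene image was within 0.5 pixel of where a shut lid should be; 2 degrees open would be about 1.8 pixels.
- **Bystanders:** the jar, can, bowl and oil bottle had not moved.
  - Mug: zero shift, but a weak match (0.75).
  - Spice jar: the match was too poor to count (0.39, likely because the arm hides it).
  - Cereal: not checked.
- **Robot:** clear of everything, with about zero force on the tool.
- **Not checked:** the divider and carton could not be seen once the lid was shut.

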